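Walk the chuck case home against its spring stops

ROBOT

A 6-joint arm with a two-finger parallel gripper is mounted at the origin on a cart in front of the work surface, level with it; the furniture and walls round the work are solid. World frame = base frame: x ahead of the robot, y to its left, z up, the work surface at z = 0. Lengths are in m, angles in rad, forces in N, time in s.
With the tool pointing down it reaches from about 0.3 to 0.75 m from the base axis. Payload 8.5 kg.
Tool frame: the origin (TCP) lies at the centre of the arm's flange, where the gripper is bolted on; the fingertips stand 166 mm ahead of it and the grasp point (between the pads) lies 147 mm ahead of it; z points along the fingers, y is the line along which they close (so a half turn about z gives the same grasp; the last joint's range is limited). The gripper opens to 88 mm and grips with 3 to 60 N. Pads are 18 mm wide; open, the fingers measure 123 mm over their backs; the gripper's body (75 mm by 187 mm) begins 45 mm behind the grasp point.
Start: joints at [-1.366, 0.381, 1.297, -0, 1.464, -0.215], TCP at [0.224, -0.502, 0.405] pointing down, gripper open.
Joint ranges: [-3.11, 3.11], [-0.89, 2.33], [0.22, 2.48], [-1.42, 4.56], [0.17, 2.85], [-2.88, 2.88]. Speed limits (rad/s): [2.39, 2.39, 3.14, 3.14, 3.14, 3.14].

INTERFACE

Orientations are given as a unit quaternion [w, x, y, z].
In Python, from plant import bot, optics gives the robot as it stands.
- The arm moves only by the tool step_arm, never from a script. Its argument "targets" is a list of rows, each an object of numbers: "gripper": the closure in counts, from 0 (fully open) to 255 (shut); "tx", "ty", "tz": the shift along the tool's x, y, z in cm; "roll": the turn about the tool's z in degrees. In form: [{"gripper": .., "tx": .., "ty": .., "tz": .., "roll": ..}, ...]. A call has 1 to 12 rows; each row shifts and turns the commanded pose from where the row before left it, along the tool's axes as they then stand; what a row does not reach is not made up. A row lasts 1/12 s, in which the tool goes at most 41.7 mm and 7.16 degrees, less where a joint would pass 70% of its speed; a pose out of reach is approached as far as the arm can. A call with a gripper value outside its range is refused whole. The fingers move at their own pace and stop on an object; the grip force is fixed at half the most. Time passes only in rows, so rows that do not move let the fingers close. It gives the time, the measured TCP pose, the force, the opening and the grip force at its end, in the units of the state.
- bot.sense(): the state, without advancing time (a new reading comes with each control period).
- optics.snapshot(name): name is "scene" or "side" or "wrist"; returns (picture, depth): 420x560x3 uint8, red, green, blue; 420x560 float32, m along the optical axis (not along the pixel's ray), 0 where there is no reading.
- optics.camera_info(name): a dict with "camera_matrix" (3x3 intrinsics, pixels), "cam_to_world" (4x4, takes a point from camera to world coordinates). Camera axes: x right, y down, z forward; pixel columns grow to the right and rows downward; lengths in m; the calibration is good to about 2 mm. A picture is of the moment at which its call begins: read the wrist's pose just before it. camera_info takes no time and is no camera call; for the wrist camera it gives the pose at the moment of the call.
- bot.finish_job(): hands the job in; it is judged then, once.
Trained networks look in the newest picture that a camera, given by its name, has taken for a name from the list of things; names that differ only in an ending like _2 or _b are one class to them, and where a whole thing is asked for, a point or a joint stands for the part that bears it (a point fixed in the world has none). Each returns a list of dicts, best first, with "score" (0 to 1); they miss things now and then, are a little off and sometimes report something else, mostly with a low value. They report only what shows in the picture. A call takes as long as a camera call.
- optics.find_in(camera, target): "point" ([x, y, z] in m, in the coordinates of the camera as it stood for that picture, good to about 4 mm: the middle of the surface that is visible of it).
- optics.trace(camera, target): "region" (420x560 bool, what is visible of it).
The state is a dict: "clock": time; "joint_positions": joint angles; "joint_velocities": joint speeds; "effort": joint torques, N m; "position": TCP position; "ee_rot": TCP orientation; "ft_force": force on the tool from outside, world axes, zero at the start; "moment": the same for the moment, N m; "opening": opening from 0.0 (shut) to 1.0 (fully open); "finger_force": force on a finger pad.
Only numpy, scipy, OpenCV 4.12 (cv2) and the standard library are available. Lean on these libraries where they do the work, as an engineer would, in place of code of your own. Each camera call takes 0.05 s, during which the arm holds its last target. There are 200 camera calls.

TASK

Park the heavy red steel case against the wooden rail: walk it there by pushing alternate ends of its near side, so that each end swings ahead in turn, never letting it swing more than about 25 degrees out of square with the rail and never pushing it harder than 25 newtons (a straight push in the middle takes more than that). Finish with the back of the case pressing on both sprung rubber pads and not sticking out past either end of the rail, then let go. Keep the case flat on the bench and leave everything else alone.

Things in the scene. Friction and masses are not known exactly. Their poses are not given: they have to be found in the camera images.
- case: heavy red steel case, 3 kg, 110 (x) x 320 (y) x 71 mm high. Origin: centre of its underside, on the bench; x points from the near side to the rail, y to its left. The red body spans 6 to 64 mm above the bench on 4 grippy rubber feet at x = +/-28, y = +/-105 mm. Near side x = -55 mm: slippery enamel, smooth but for two latches, 4 mm proud, at y = +/-75 mm, 26 mm wide
- rail: wooden parking rail fixed to the bench, 30 (x) x 390 (y) x 46 mm high. Origin at bench level at the middle of its near face; x points away from the case, y to its left. On its near face are two spring stops, at y = +65 mm (left) and -65 mm (right)
- left_stop: steel bracket of the left spring stop, fixed; origin on the rail's near face at bench level, axes as the rail's. On it a brass sleeve with a sprung rubber pad (26 mm across, centre 32 mm up). The pad's free face stands 22 to 48 mm nearer than the rail's face, set anew each time and not measured. It yields 11 mm at 3 N (first touch) to 4.1 N, then stops hard
- right_stop: the same for the right spring stop; its reach is set independently of the left one's
- tape_measure: yellow tape measure, 66 x 83 x 36 mm, loose; origin at the centre of its underside. Bystander at the left
- wax_tin: round tin with dark blue lid, 78 mm across, 36 mm high, loose; origin at the centre of its underside. Bystander at the left
- cast_ring: black cast face ring with hub, 171 mm across, 38 mm high, loose; origin at the centre of its underside. Bystander at the right
- alu_adapter: white turned adapter, 64 mm across, 39 mm high, loose; origin at the centre of its underside. Bystander at the right
- case_left_end (a point): where to push the left end: on the near side of the case, 148 mm left of its middle, 30 mm above the bench; axes as the case's. A slow push here towards the rail slides the case at 11 to 15 N (a pad adds 2 to 4 N, a quick start or a bump several), pivoting it about a point just inside the other end's feet. A push in the middle, or endways, takes over 25 N
- case_right_end (a point): the same point for the right end, 148 mm right of the middle

How it is judged:
On the way, in this order (a step that is already met when the one before it is completed fails the run):
1. the case has walked at least 30 mm (distance of case from where it was at the start of the episode above 0.03 m), for 0.1 s.
2. the back of the case presses on both spring pads (contact force between case and left_stop above 1 N and contact force between case and right_stop above 1 N), for 0.2 s.
At the end, for the whole second after the job is handed in: the case stands flat and still, presses on both spring pads with more than 1 N each, and its ends do not stick out past the rail's ends (its centre within 35 mm of the rail's middle) (all of step 2 and y of case in the frame of rail between -0.035 and 0.035 m and angle between case's own z axis and vertical below 0.05 rad and linear speed of case below 0.01 m/s); the robot touches nothing.
It fails at once if the robot pushes the case with more than 25 N (contact force between any of the fingers, the arm and case above 25 N).
It fails at once if the case swings more than 0.5 rad out of square with the rail (angle between the x axis of case and the x axis of rail, either way round above 0.5 rad).
It fails at once if the case is tipped or lifted (angle between case's own z axis and vertical above 0.12 rad or height (world z) of case above 0.015 m).
It fails at once if a bystander is moved more than 20 mm (distance of any of tape_measure, wax_tin, cast_ring, alu_adapter from where it was at the start of the episode above 0.02 m).
It also fails if it takes over 72 s, if anything falls off the work surface, if the arm or the gripper's body presses on something with over 40 N, if the wrist force passes 120 N, or if a joint passes its speed limit or range.

## Working session

There is one attempt and no reset: what is moved stays moved. The work goes in short steps, Python scripts to look and compute and a tool call to move; the robot and the scene stay as the last step left them, time stands still between calls to the robot, and variables do not carry over. Pictures are saved under pics/ and viewed, at most 10 in all, crops included, and the job is handed in when it is done.

Besides the shell and the picture viewer there is one more tool, called after "Emit:" by a JSON object that holds its "op" and its "data". step_arm: Moves the arm, as the interface text tells. Its arguments: {"type":"object","properties":{"targets":{"type":"array","items":{"type":"object","properties":{"gripper":{"type":"number"},"tx":{"type":"number"},"ty":{"type":"number"},"tz":{"type":"number"},"roll":{"type":"number"}}}}},"required":["targets"]}

```bash
mkdir -p pics; ls
cat > h.py <<'E'
import numpy as np, cv2
from plant import bot, optics
def cloud(cam, d, mask=None):
    i=optics.camera_info(cam); K=np.array(i["camera_matrix"]); T=np.array(i["cam_to_world"])
    m=(d>0) if mask is None else (d>0)&mask
    v,u=np.nonzero(m); z=d[v,u]
    p=np.c_[(u-K[0,2])*z/K[0,0],(v-K[1,2])*z/K[1,1],z,np.ones(len(z))]
    return (p@T.T)[:,:3]
E
python3 - <<'E'
from h import *
s=bot.sense(); print(s["position"],s["ee_rot"],s["ft_force"],s["clock"])
ims=[]
for c in ("scene","side"):
    p,d=optics.snapshot(c); ims.append(p); np.save(f"pics/{c}_d.npy",d)
    i=optics.camera_info(c); print(c,np.round(i["cam_to_world"],3).tolist())
    for n in ["case","rail","left_stop","right_stop","tape_measure","wax_tin","cast_ring","alu_adapter"]:
        r=optics.trace(c,n)
        if not r: print(n,None); continue
        m=r[0]["region"]; P=cloud(c,d,m)
        if len(P)<5: continue
        print(n,round(r[0]["score"],2),len(P),"lo",np.round(np.percentile(P,2,axis=0),3),"hi",np.round(np.percentile(P,98,axis=0),3))
        if n in("case","rail"):
            zt=.064 if n=="case" else .046
            Q=P[abs(P[:,2]-zt)<.008]
            rr=cv2.minAreaRect((Q[:,:2]*1000).astype(np.float32)); print("  rect",len(Q),rr)
    cv2.imwrite(f"pics/{c}0.png",p[:,:,::-1])
E
```

```text
pics
[ 0.22416937 -0.50220506  0.40414911] [-7.00380493e-04  9.78051087e-01  2.08364059e-01  1.16691804e-05] [-0.22440396 -0.20838162 -0.02455139] 0.0
scene [[-0.653, -0.527, 0.544, -0.09], [-0.757, 0.438, -0.484, 0.623], [0.017, -0.728, -0.685, 0.913], [0.0, 0.0, 0.0, 1.0]]
case 0.7 4292 lo [ 0.473 -0.027  0.01 ] hi [0.593 0.283 0.07 ]
  rect 3117 ((533.9988403320312, 123.59367370605469), (321.0588684082031, 116.16808319091797), 85.75157165527344)
rail None
left_stop 0.54 185 lo [0.659 0.149 0.002] hi [0.705 0.189 0.043]
right_stop 0.73 119 lo [0.652 0.022 0.006] hi [0.691 0.058 0.044]
tape_measure 0.92 848 lo [0.393 0.334 0.002] hi [0.468 0.422 0.037]
wax_tin 0.91 626 lo [0.643 0.342 0.002] hi [0.713 0.413 0.037]
cast_ring 0.88 1126 lo [ 0.474 -0.431  0.001] hi [ 0.617 -0.269  0.036]
alu_adapter 0.75 1100 lo [ 0.473 -0.431  0.002] hi [ 0.617 -0.269  0.037]
side [[1.0, 0.012, -0.02, 0.634], [0.023, -0.574, 0.819, -1.309], [-0.002, -0.819, -0.574, 0.988], [0.0, 0.0, 0.0, 1.0]]
case 0.72 2275 lo [ 0.477 -0.041  0.007] hi [0.599 0.271 0.071]
  rect 1680 ((537.69482421875, 118.76945495605469), (326.8557434082031, 113.86438751220703), 85.58715057373047)
rail 0.89 603 lo [ 0.663 -0.01  -0.002] hi [0.737 0.276 0.049]
  rect 489 ((698.3563232421875, 134.4412078857422), (322.31536865234375, 69.60649108886719), 85.42693328857422)
left_stop 0.45 84 lo [ 0.663  0.139 -0.002] hi [0.705 0.217 0.046]
right_stop 0.53 77 lo [ 0.659  0.011 -0.001] hi [0.695 0.076 0.044]
tape_measure 0.6 294 lo [0.398 0.329 0.002] hi [0.474 0.416 0.039]
wax_tin 0.73 299 lo [ 0.649  0.332 -0.   ] hi [0.719 0.405 0.038]
cast_ring 0.9 2334 lo [ 0.463 -0.439  0.001] hi [ 0.6   -0.276  0.038]
alu_adapter 0.73 407 lo [ 0.43  -0.252  0.003] hi [ 0.484 -0.197  0.041]
```

Run:
```python
from h import *
a=cv2.imread("pics/scene0.png");b=cv2.imread("pics/side0.png")
cv2.imwrite("pics/both0.png",cv2.resize(np.vstack([a,b]),(400,600),interpolation=cv2.INTER_AREA))
# top-down height map from both clouds, world crop
H=np.zeros((450,700,3),np.uint8)
for c,im in(("scene",a),("side",b)):
    d=np.load(f"pics/{c}_d.npy");P=cloud(c,d)
    C=im[d>0]; k=(P[:,2]<.1)&(P[:,2]>.02)
    u=((.4-P[:,1])/.8*700).astype(int); v=((.8-P[:,0])/.8*700).astype(int)
    k&=(u>1)&(u<698)&(v>1)&(v<448)
    for x,y,q in zip(u[k],v[k],C[k]): H[y:y+2,x:x+2]=q
    # rail top
    k=(abs(P[:,2]-.046)<.006)&(P[:,0]>.62)&(P[:,0]<.78)&(P[:,1]>-.15)&(P[:,1]<.36)
    Q=P[k]; print(c,len(Q),cv2.minAreaRect((Q[:,:2]*1000).astype(np.float32)))
    for y0 in np.arange(-.1,.34,.04):
        q=Q[abs(Q[:,1]-y0)<.006]
        if len(q)>3: print(round(y0,2),len(q),np.round(np.percentile(q[:,0],[3,50,97]),3))
cv2.imwrite("pics/top0.png",H)
```

```text
scene 897 ((690.9879760742188, 101.375244140625), (389.3758544921875, 77.49708557128906), 86.26907348632812)
-0.06 21 [0.688 0.7   0.715]
-0.02 25 [0.689 0.704 0.718]
0.02 25 [0.69  0.702 0.72 ]
0.06 29 [0.687 0.707 0.723]
0.1 25 [0.699 0.712 0.726]
0.14 28 [0.7   0.715 0.729]
0.18 42 [0.667 0.709 0.732]
0.22 27 [0.705 0.719 0.734]
0.26 29 [0.708 0.723 0.738]
side 483 ((696.4764404296875, 129.31536865234375), (335.68829345703125, 72.30545043945312), 85.81368255615234)
-0.02 13 [0.693 0.703 0.717]
0.02 26 [0.687 0.707 0.723]
0.06 20 [0.698 0.71  0.725]
0.1 19 [0.705 0.716 0.73 ]
0.14 15 [0.7   0.714 0.728]
0.18 16 [0.701 0.724 0.735]
0.22 21 [0.712 0.724 0.738]
0.26 7 [0.722 0.725 0.739]
```

View pics/both0.png

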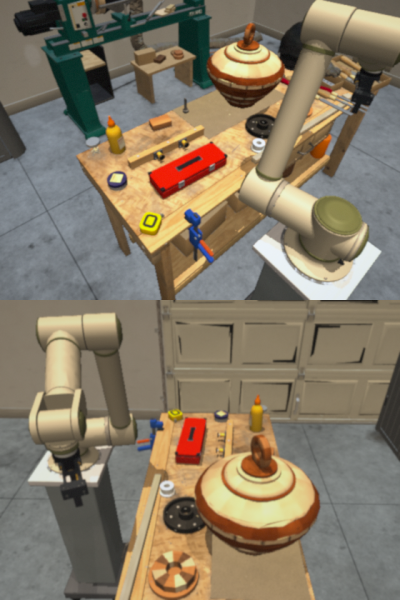

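View pics/top0.png

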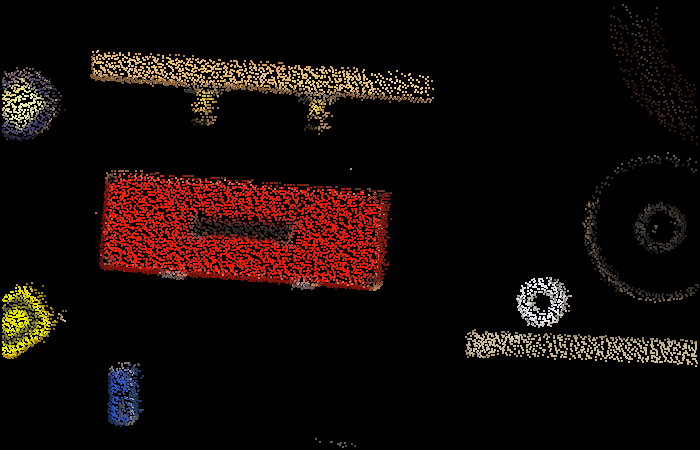

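Run:
```python
from h import *
P=np.vstack([cloud(c,np.load(f"pics/{c}_d.npy")) for c in("scene","side")])
def bx(n,k): 
    q=P[k]; print(n,len(q),np.round(np.percentile(q,[0.5,99.5],axis=0),3) if len(q) else'')
bx("clamp",(P[:,0]>.25)&(P[:,0]<.42)&(P[:,1]>.2)&(P[:,1]<.32)&(P[:,2]>.01)&(P[:,2]<.6))
bx("lip",(P[:,0]>.25)&(P[:,0]<.46)&(P[:,1]>-.2)&(P[:,1]<.2)&(P[:,2]>.005)&(P[:,2]<.2))
bx("lamp",(P[:,0]>.35)&(P[:,0]<1.2)&(P[:,1]>-1.2)&(P[:,1]<.3)&(P[:,2]>.12)&(P[:,2]<.9))
```

```text
clamp 595 [[0.315 0.239 0.012]
 [0.385 0.276 0.071]]
lip 1526 [[ 0.25  -0.199  0.005]
 [ 0.458  0.127  0.2  ]]
lamp 28444 [[ 0.585 -0.951  0.124]
 [ 0.958  0.283  0.419]]
```

Emit:
{"op": "step_arm", "data": {"targets": [{"gripper": 255,"roll": -6.87},{"gripper": 255,"roll": -6.87},{"gripper": 255,"roll": -6.87},{"gripper": 255,"roll": -6.87},{"gripper": 255,"roll": -6.87},{"gripper": 255,"roll": -6.87},{"gripper": 255,"roll": -6.87},{"gripper": 255,"roll": -6.87},{"gripper": 255,"roll": -6.87},{"gripper": 255,"tx": 2.0,"ty": 0.4},{"gripper": 255,"tx": 3.0,"ty": 0.7},{"gripper": 255,"tx": 3.3,"ty": 0.8}]}}

```text
invalid input at $.targets[0]: expected keys gripper, tx, ty, tz, roll
```

Emit:
{"op": "step_arm", "data": {"targets": [{"gripper": 255,"tx": 3.5,"ty": 0.8},{"gripper": 255,"tx": 3.5,"ty": 0.8},{"gripper": 255,"tx": 3.5,"ty": 0.8},{"gripper": 255,"tx": 3.5,"ty": 0.8},{"gripper": 255,"tx": 3.5,"ty": 0.8},{"gripper": 255,"tx": 3.5,"ty": 0.8},{"gripper": 255,"tx": 3.5,"ty": 0.8},{"gripper": 255,"tx": 3.5,"ty": 0.8},{"gripper": 255,"tx": 3.5,"ty": 0.8},{"gripper": 255,"tx": 3.5,"ty": 0.8},{"gripper": 255,"tx": 3.5,"ty": 0.8},{"gripper": 255,"tx": 3.5,"ty": 0.8}]}}

```text
invalid input at $.targets[0]: expected keys gripper, tx, ty, tz, roll
```

Emit:
{"op": "step_arm", "data": {"targets": [{"gripper": 255,"tx": 0,"ty": 0,"tz": 0,"roll": -6.87},{"gripper": 255,"tx": 0,"ty": 0,"tz": 0,"roll": -6.87},{"gripper": 255,"tx": 0,"ty": 0,"tz": 0,"roll": -6.87},{"gripper": 255,"tx": 0,"ty": 0,"tz": 0,"roll": -6.87},{"gripper": 255,"tx": 0,"ty": 0,"tz": 0,"roll": -6.87},{"gripper": 255,"tx": 0,"ty": 0,"tz": 0,"roll": -6.87},{"gripper": 255,"tx": 0,"ty": 0,"tz": 0,"roll": -6.87},{"gripper": 255,"tx": 0,"ty": 0,"tz": 0,"roll": -6.87},{"gripper": 255,"tx": 0,"ty": 0,"tz": 0,"roll": -6.87},{"gripper": 255,"tx": 2,"ty": 0.4,"tz": 0,"roll": 0},{"gripper": 255,"tx": 3,"ty": 0.7,"tz": 0,"roll": 0},{"gripper": 255,"tx": 3.3,"ty": 0.8,"tz": 0,"roll": 0}]}}

```text
clock: 1.9
position: [0.2489, -0.4204, 0.4044]
ee_rot: [-0.0, 0.733, 0.681, 0.0]
ft_force: [0.9, 0.6, 0.1]
opening: 0.117
finger_force: 0.0
```

Emit:
{"op": "step_arm", "data": {"targets": [{"gripper": 255,"tx": 3.5,"ty": 0.8,"tz": 0,"roll": 0},{"gripper": 255,"tx": 3.5,"ty": 0.8,"tz": 0,"roll": 0},{"gripper": 255,"tx": 3.5,"ty": 0.8,"tz": 0,"roll": 0},{"gripper": 255,"tx": 3.5,"ty": 0.8,"tz": 0,"roll": 0},{"gripper": 255,"tx": 3.5,"ty": 0.8,"tz": 0,"roll": 0},{"gripper": 255,"tx": 3.5,"ty": 0.8,"tz": 0,"roll": 0},{"gripper": 255,"tx": 3.5,"ty": 0.8,"tz": 0,"roll": 0},{"gripper": 255,"tx": 3.5,"ty": 0.8,"tz": 0,"roll": 0},{"gripper": 255,"tx": 3.5,"ty": 0.8,"tz": 0,"roll": 0},{"gripper": 255,"tx": 3.5,"ty": 0.8,"tz": 0,"roll": 0},{"gripper": 255,"tx": 3.5,"ty": 0.8,"tz": 0,"roll": 0},{"gripper": 255,"tx": 3.5,"ty": 0.8,"tz": 0,"roll": 0}]}}

```text
clock: 2.9
position: [0.375, -0.0069, 0.405]
ee_rot: [0.0, 0.732, 0.681, 0.0]
ft_force: [1.0, -1.5, 0.0]
opening: 0.004
finger_force: 0.0
```

Emit:
{"op": "step_arm", "data": {"targets": [{"gripper": 255,"tx": -0.8,"ty": 1.4,"tz": 1,"roll": 0},{"gripper": 255,"tx": -0.8,"ty": 1.4,"tz": 3,"roll": 0},{"gripper": 255,"tx": -0.8,"ty": 1.4,"tz": 3,"roll": 0},{"gripper": 255,"tx": -0.8,"ty": 1.2,"tz": 3,"roll": 0},{"gripper": 255,"tx": 0,"ty": 0,"tz": 3,"roll": 0},{"gripper": 255,"tx": 0,"ty": 0,"tz": 3,"roll": 0},{"gripper": 255,"tx": 0,"ty": 0,"tz": 2,"roll": 0},{"gripper": 255,"tx": 0,"ty": 0,"tz": 0,"roll": 0},{"gripper": 255,"tx": 0,"ty": 0,"tz": 0,"roll": 0}]}}

```text
clock: 3.65
position: [0.4267, -0.0447, 0.2247]
ee_rot: [-0.001, 0.732, 0.681, -0.0]
ft_force: [0.1, -0.6, 0.5]
opening: 0.007
finger_force: 0.0
```

Run:
```python
from h import *
s=bot.sense(); print(s["position"],s["ft_force"])
p,d=optics.snapshot("scene"); a=p[:,:,::-1]
r=optics.trace("scene","case"); P=cloud("scene",d,r[0]["region"]); Q=P[abs(P[:,2]-.064)<.008]
print(cv2.minAreaRect((Q[:,:2]*1000).astype(np.float32)))
p,d=optics.snapshot("side"); b=p[:,:,::-1]
cv2.imwrite("pics/v1.png",np.hstack([cv2.resize(a[120:320,150:450],(400,300)),cv2.resize(b[100:300,150:450],(400,300))]))
```

```text
[ 0.42670453 -0.04466172  0.22471076] [ 0.07477828 -0.64301908  0.48354232]
((534.2918090820312, 123.04144287109375), (322.2125549316406, 115.70641326904297), 85.3911361694336)
```

View pics/v1.png

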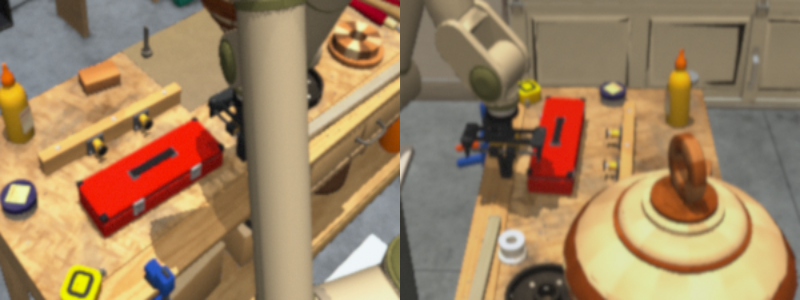

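Emit:
{"op": "step_arm", "data": {"targets": [{"gripper": 255,"tx": 1.1,"ty": 0,"tz": 1.8,"roll": 0},{"gripper": 255,"tx": 1.2,"ty": 0,"tz": 1.9,"roll": 0},{"gripper": 255,"tx": 0,"ty": 0.5,"tz": 0,"roll": 0},{"gripper": 255,"tx": 0,"ty": 0.5,"tz": 0,"roll": 0},{"gripper": 255,"tx": 0,"ty": 0.2,"tz": 0,"roll": 0},{"gripper": 255,"tx": 0,"ty": 0.1,"tz": 0,"roll": 0},{"gripper": 255,"tx": 0,"ty": 0.1,"tz": 0,"roll": 0},{"gripper": 255,"tx": 0,"ty": 0.1,"tz": 0,"roll": 0},{"gripper": 255,"tx": 0,"ty": 0.1,"tz": 0,"roll": 0},{"gripper": 255,"tx": 0,"ty": 0.1,"tz": 0,"roll": 0}]}}

```text
clock: 4.63
position: [0.4452, -0.023, 0.1879]
ee_rot: [0.0, 0.732, 0.681, 0.0]
ft_force: [-0.6, 0.4, 0.1]
opening: 0.007
finger_force: 0.0
```

Emit:
{"op": "step_arm", "data": {"targets": [{"gripper": 255,"tx": 0,"ty": 0.1,"tz": 0,"roll": 0},{"gripper": 255,"tx": 0,"ty": 0.1,"tz": 0,"roll": 0},{"gripper": 255,"tx": 0,"ty": 0.1,"tz": 0,"roll": 0},{"gripper": 255,"tx": 0,"ty": 0.1,"tz": 0,"roll": 0},{"gripper": 255,"tx": 0,"ty": 0.1,"tz": 0,"roll": 0},{"gripper": 255,"tx": 0,"ty": 0.1,"tz": 0,"roll": 0}]}}

```text
clock: 5.13
position: [0.4512, -0.0233, 0.1877]
ee_rot: [-0.0, 0.732, 0.681, -0.0]
ft_force: [-0.5, 0.3, -0.2]
opening: 0.004
finger_force: 0.0
```

Emit:
{"op": "step_arm", "data": {"targets": [{"gripper": 255,"tx": 0.2,"ty": 0.1,"tz": 0,"roll": 0},{"gripper": 255,"tx": 0.1,"ty": 0.1,"tz": 0,"roll": 0},{"gripper": 255,"tx": 0,"ty": 0.1,"tz": 0,"roll": 0},{"gripper": 255,"tx": 0,"ty": 0.1,"tz": 0,"roll": 0},{"gripper": 255,"tx": 0,"ty": 0.1,"tz": 0,"roll": 0},{"gripper": 255,"tx": 0,"ty": 0.1,"tz": 0,"roll": 0},{"gripper": 255,"tx": 0,"ty": 0.1,"tz": 0,"roll": 0}]}}

```text
clock: 5.72
position: [0.4562, -0.0203, 0.1871]
ee_rot: [-0.004, 0.732, 0.681, -0.003]
ft_force: [-17.4, -0.5, 7.0]
opening: 0.01
finger_force: 9.1
```

Emit:
{"op": "step_arm", "data": {"targets": [{"gripper": 255,"tx": 0,"ty": 0.05,"tz": 0,"roll": 0},{"gripper": 255,"tx": 0,"ty": 0.05,"tz": 0,"roll": 0}]}}

```text
clock: 5.88
position: [0.4567, -0.0203, 0.187]
ee_rot: [-0.004, 0.732, 0.681, -0.003]
ft_force: [-16.6, -1.6, 6.9]
opening: 0.002
finger_force: 8.6
```

Emit:
{"op": "step_arm", "data": {"targets": [{"gripper": 255,"tx": 0,"ty": -0.3,"tz": 0,"roll": 0},{"gripper": 255,"tx": 0,"ty": -0.3,"tz": 0,"roll": 0},{"gripper": 255,"tx": 0,"ty": 0,"tz": -1.6,"roll": 0},{"gripper": 255,"tx": 0,"ty": 0,"tz": 0,"roll": 0},{"gripper": 255,"tx": 0,"ty": 0.1,"tz": 0,"roll": 0},{"gripper": 255,"tx": 0,"ty": 0.1,"tz": 0,"roll": 0},{"gripper": 255,"tx": 0,"ty": 0.1,"tz": 0,"roll": 0}]}}

```text
clock: 6.47
position: [0.4565, -0.0207, 0.2033]
ee_rot: [-0.0, 0.732, 0.681, -0.0]
ft_force: [-0.3, -0.4, 0.5]
opening: 0.009
finger_force: 0.0
```

Run:
```python
from h import *
p,d=optics.snapshot("side"); b=p[:,:,::-1]
q,e=optics.snapshot("wrist"); 
cv2.imwrite("pics/v2.png",np.hstack([cv2.resize(b[150:240,180:300],(400,300)),cv2.resize(q[:,:,::-1],(400,300))]))
```

```text
(no output)
```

View pics/v2.png

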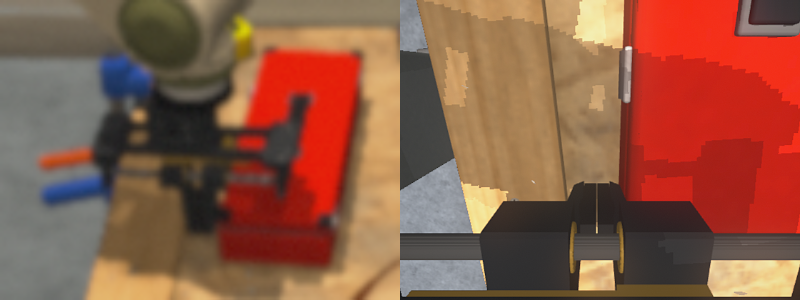

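Emit:
{"op": "step_arm", "data": {"targets": [{"gripper": 255,"tx": 0,"ty": 0.1,"tz": 0,"roll": 0},{"gripper": 255,"tx": 0,"ty": 0.1,"tz": 0,"roll": 0},{"gripper": 255,"tx": 0,"ty": 0.1,"tz": 0,"roll": 0}]}}

```text
clock: 6.82
position: [0.4579, -0.0206, 0.2031]
ee_rot: [-0.003, 0.732, 0.681, -0.002]
ft_force: [-13.1, -0.9, 5.4]
opening: 0.001
finger_force: 6.8
```

Emit:
{"op": "step_arm", "data": {"targets": [{"gripper": 255,"tx": 0,"ty": 0,"tz": -0.05,"roll": 0},{"gripper": 255,"tx": 0,"ty": 0,"tz": -0.05,"roll": 0}]}}

```text
clock: 6.98
position: [0.4579, -0.0205, 0.2038]
ee_rot: [-0.003, 0.732, 0.681, -0.002]
ft_force: [-8.9, 0.9, -1.1]
opening: 0.005
finger_force: 3.8
```

Emit:
{"op": "step_arm", "data": {"targets": [{"gripper": 255,"tx": 0,"ty": -0.4,"tz": 0,"roll": 0},{"gripper": 255,"tx": 0,"ty": 0,"tz": 1.5,"roll": 0},{"gripper": 255,"tx": 0,"ty": 0.1,"tz": 0,"roll": 0},{"gripper": 255,"tx": 0,"ty": 0.1,"tz": 0,"roll": 0},{"gripper": 255,"tx": 0,"ty": 0.1,"tz": -0.01,"roll": 0},{"gripper": 255,"tx": 0,"ty": 0.1,"tz": -0.03,"roll": 0},{"gripper": 255,"tx": 0,"ty": 0.05,"tz": -0.03,"roll": 0},{"gripper": 255,"tx": 0,"ty": 0.05,"tz": 0,"roll": 0}]}}

```text
clock: 7.65
position: [0.4588, -0.0206, 0.19]
ee_rot: [-0.003, 0.732, 0.681, -0.002]
ft_force: [-10.9, -1.7, -1.7]
opening: 0.002
finger_force: 5.5
```

Emit:
{"op": "step_arm", "data": {"targets": [{"gripper": 255,"tx": 0,"ty": 0.1,"tz": 0.01,"roll": 0},{"gripper": 255,"tx": 0,"ty": 0.1,"tz": 0.01,"roll": 0},{"gripper": 255,"tx": 0,"ty": 0.1,"tz": 0,"roll": 0},{"gripper": 255,"tx": 0,"ty": 0.1,"tz": 0,"roll": 0},{"gripper": 255,"tx": 0,"ty": 0.1,"tz": 0,"roll": 0},{"gripper": 255,"tx": 0,"ty": 0.1,"tz": 0,"roll": 0}]}}

```text
clock: 8.15
position: [0.4645, -0.0212, 0.1899]
ee_rot: [-0.003, 0.732, 0.681, -0.002]
ft_force: [-13.8, -3.3, 2.2]
opening: 0.001
finger_force: 7.0
```

Emit:
{"op": "step_arm", "data": {"targets": [{"gripper": 255,"tx": 0,"ty": 0.12,"tz": 0,"roll": 0},{"gripper": 255,"tx": 0,"ty": 0.15,"tz": 0,"roll": 0},{"gripper": 255,"tx": 0.01,"ty": 0.15,"tz": 0,"roll": 0},{"gripper": 255,"tx": 0.01,"ty": 0.15,"tz": 0,"roll": 0},{"gripper": 255,"tx": 0.01,"ty": 0.15,"tz": 0,"roll": 0},{"gripper": 255,"tx": 0.01,"ty": 0.15,"tz": 0,"roll": 0},{"gripper": 255,"tx": 0.01,"ty": 0.15,"tz": 0,"roll": 0},{"gripper": 255,"tx": 0.01,"ty": 0.15,"tz": 0,"roll": 0},{"gripper": 255,"tx": 0.01,"ty": 0.15,"tz": 0,"roll": 0},{"gripper": 255,"tx": 0.02,"ty": 0.15,"tz": 0,"roll": 0},{"gripper": 255,"tx": 0.02,"ty": 0.15,"tz": 0,"roll": 0},{"gripper": 255,"tx": 0.02,"ty": 0.15,"tz": 0,"roll": 0}]}}

```text
clock: 9.15
position: [0.4823, -0.0213, 0.1899]
ee_rot: [-0.003, 0.732, 0.681, -0.003]
ft_force: [-14.1, -5.3, 1.1]
opening: 0.005
finger_force: 7.1
```

Emit:
{"op": "step_arm", "data": {"targets": [{"gripper": 255,"tx": 0.02,"ty": 0.15,"tz": 0,"roll": 0},{"gripper": 255,"tx": 0.02,"ty": 0.15,"tz": 0,"roll": 0},{"gripper": 255,"tx": 0.02,"ty": 0.15,"tz": 0,"roll": 0},{"gripper": 255,"tx": 0.02,"ty": 0.15,"tz": 0,"roll": 0},{"gripper": 255,"tx": 0.02,"ty": 0.15,"tz": 0,"roll": 0},{"gripper": 255,"tx": 0.02,"ty": 0.15,"tz": 0,"roll": 0},{"gripper": 255,"tx": 0.02,"ty": 0.15,"tz": 0,"roll": 0},{"gripper": 255,"tx": 0.02,"ty": 0.15,"tz": 0,"roll": 0},{"gripper": 255,"tx": 0.02,"ty": 0.15,"tz": 0,"roll": 0},{"gripper": 255,"tx": 0.02,"ty": 0.15,"tz": 0,"roll": 0}]}}

```text
clock: 9.98
position: [0.4975, -0.0206, 0.1899]
ee_rot: [-0.003, 0.732, 0.681, -0.003]
ft_force: [-13.4, -6.1, 1.5]
opening: 0.004
finger_force: 7.1
```

```bash
cat >> h.py <<'E'
# rail frame: near-face middle R, angle; calibrated in the scene view
def case(cam="scene",yaw_r=-4.1,R=(.698,.101),shift=(.002,-.002)):
    p,d=optics.snapshot(cam)
    r=optics.trace(cam,"case")[0]; P=cloud(cam,d,r["region"]); Q=P[(abs(P[:,2]-.066)<.006)]
    (c,(w,h),a)=cv2.minAreaRect((Q[:,:2]*1000).astype(np.float32))
    if w<h: a+=90
    yaw=(a-90 if a>45 else a)
    yaw=(yaw+45)%90-45
    rel=yaw-yaw_r; c=np.array(c)/1000
    xr=np.array([np.cos(np.radians(yaw_r)),np.sin(np.radians(yaw_r))]); yr=np.array([-xr[1],xr[0]])
    print(cam,round(r["score"],2),len(Q),"rect",np.round(c,4),(round(w),round(h)),"yaw",round(yaw,1),"rel",round(rel,1),"railxy",np.round([(c-R)@xr,(c-R)@yr],4))
    x=np.array([np.cos(np.radians(yaw)),np.sin(np.radians(yaw))]); y=np.array([-x[1],x[0]])
    c=c+shift
    for n,s in(("L",.146),("R",-.146)): print(n,"end world",np.round(c-.055*x+s*y,4))
    return p
E
python3 - <<'E'
from h import *
case()
E
```

```text
scene 0.98 2606 rect [0.5522 0.1311] (110, 315) yaw 5.8 rel 9.9 railxy [-0.1476  0.0196]
L end world [0.4846 0.2688]
R end world [ 0.5143 -0.0217]
```

Emit:
{"op": "step_arm", "data": {"targets": [{"gripper": 255,"tx": 0,"ty": -1.5,"tz": 0,"roll": 0},{"gripper": 255,"tx": 0,"ty": -2.5,"tz": 0,"roll": 0},{"gripper": 255,"tx": 1,"ty": -1.5,"tz": 0,"roll": 0},{"gripper": 255,"tx": 3.5,"ty": -0.3,"tz": 0,"roll": 0},{"gripper": 255,"tx": 3.6,"ty": -0.3,"tz": 0,"roll": 0},{"gripper": 255,"tx": 3.6,"ty": -0.3,"tz": 0,"roll": 0},{"gripper": 255,"tx": 3.6,"ty": -0.3,"tz": 0,"roll": 0},{"gripper": 255,"tx": 3.6,"ty": -0.3,"tz": 0,"roll": 0},{"gripper": 255,"tx": 3.6,"ty": -0.2,"tz": 0,"roll": 0},{"gripper": 255,"tx": 3.6,"ty": -0.2,"tz": 0,"roll": 0},{"gripper": 255,"tx": 2.5,"ty": 0,"tz": 0,"roll": 0},{"gripper": 255,"tx": 0,"ty": 0,"tz": 0,"roll": 0}]}}

```text
clock: 11.08
position: [0.4459, 0.274, 0.191]
ee_rot: [0.0, 0.731, 0.683, 0.002]
ft_force: [-0.9, 0.1, -0.2]
opening: 0.002
finger_force: 0.0
```

Run:
```python
from h import *
case()
```

```text
scene 0.68 23 rect [0.5207 0.212 ] (196, 54) yaw -25.2 rel -21.1 railxy [-0.1848  0.098 ]
L end world [0.5351 0.3655]
R end world [0.4107 0.1014]
```

Emit:
{"op": "step_arm", "data": {"targets": [{"gripper": 255,"tx": -0.5,"ty": 0.5,"tz": 0,"roll": 0},{"gripper": 255,"tx": 0,"ty": 0.6,"tz": 0,"roll": 0},{"gripper": 255,"tx": 0,"ty": 0.3,"tz": 0,"roll": 0},{"gripper": 255,"tx": 0,"ty": 0.1,"tz": 0,"roll": 0},{"gripper": 255,"tx": 0,"ty": 0.1,"tz": 0,"roll": 0},{"gripper": 255,"tx": 0,"ty": 0.1,"tz": 0,"roll": 0},{"gripper": 255,"tx": 0,"ty": 0.1,"tz": 0,"roll": 0},{"gripper": 255,"tx": 0,"ty": 0.1,"tz": 0,"roll": 0}]}}

```text
clock: 11.85
position: [0.4645, 0.2638, 0.1903]
ee_rot: [-0.0, 0.732, 0.681, -0.0]
ft_force: [-0.0, -0.4, 0.3]
opening: 0.007
finger_force: 0.0
```

Emit:
{"op": "step_arm", "data": {"targets": [{"gripper": 255,"tx": 0,"ty": 0.1,"tz": 0,"roll": 0},{"gripper": 255,"tx": 0,"ty": 0.1,"tz": 0,"roll": 0},{"gripper": 255,"tx": 0,"ty": 0.1,"tz": 0,"roll": 0}]}}

```text
clock: 12.1
position: [0.4675, 0.2636, 0.1903]
ee_rot: [0.0, 0.732, 0.681, -0.0]
ft_force: [-0.0, -0.8, -0.4]
opening: 0.003
finger_force: 0.1
```

Emit:
{"op": "step_arm", "data": {"targets": [{"gripper": 255,"tx": 0,"ty": 0.1,"tz": 0,"roll": 0},{"gripper": 255,"tx": 0,"ty": 0.1,"tz": -0.02,"roll": 0},{"gripper": 255,"tx": 0,"ty": 0.1,"tz": -0.03,"roll": 0},{"gripper": 255,"tx": 0,"ty": 0.1,"tz": -0.02,"roll": 0}]}}

```text
clock: 12.43
position: [0.4695, 0.2635, 0.1902]
ee_rot: [-0.002, 0.732, 0.681, -0.003]
ft_force: [-15.2, 3.5, 4.4]
opening: 0.006
finger_force: 7.6
```

Emit:
{"op": "step_arm", "data": {"targets": [{"gripper": 255,"tx": 0,"ty": 0.07,"tz": -0.03,"roll": 0},{"gripper": 255,"tx": 0,"ty": 0.1,"tz": -0.02,"roll": 0},{"gripper": 255,"tx": 0,"ty": 0.1,"tz": 0,"roll": 0},{"gripper": 255,"tx": 0,"ty": 0.1,"tz": 0,"roll": 0},{"gripper": 255,"tx": 0,"ty": 0.1,"tz": 0,"roll": 0},{"gripper": 255,"tx": 0,"ty": 0.1,"tz": 0,"roll": 0}]}}

```text
clock: 12.93
position: [0.4749, 0.2632, 0.1904]
ee_rot: [-0.002, 0.732, 0.682, -0.004]
ft_force: [-12.8, 2.4, 2.0]
opening: 0.002
finger_force: 6.6
```

Emit:
{"op": "step_arm", "data": {"targets": [{"gripper": 255,"tx": 0.02,"ty": 0.13,"tz": 0,"roll": 0},{"gripper": 255,"tx": 0.02,"ty": 0.16,"tz": 0,"roll": 0},{"gripper": 255,"tx": 0.02,"ty": 0.16,"tz": 0,"roll": 0},{"gripper": 255,"tx": 0.02,"ty": 0.16,"tz": 0,"roll": 0},{"gripper": 255,"tx": 0.02,"ty": 0.16,"tz": 0,"roll": 0},{"gripper": 255,"tx": 0.02,"ty": 0.16,"tz": 0,"roll": 0},{"gripper": 255,"tx": 0.02,"ty": 0.16,"tz": 0,"roll": 0},{"gripper": 255,"tx": 0.01,"ty": 0.16,"tz": 0,"roll": 0},{"gripper": 255,"tx": 0.01,"ty": 0.16,"tz": 0,"roll": 0},{"gripper": 255,"tx": 0.01,"ty": 0.16,"tz": 0,"roll": 0},{"gripper": 255,"tx": 0.01,"ty": 0.16,"tz": 0,"roll": 0},{"gripper": 255,"tx": 0.01,"ty": 0.16,"tz": 0,"roll": 0}]}}

```text
clock: 13.93
position: [0.4939, 0.2639, 0.1904]
ee_rot: [-0.003, 0.732, 0.682, -0.003]
ft_force: [-13.3, 3.5, 0.8]
opening: 0.001
finger_force: 6.7
```

Emit:
{"op": "step_arm", "data": {"targets": [{"gripper": 255,"tx": 0.01,"ty": 0.16,"tz": 0,"roll": 0},{"gripper": 255,"tx": 0.01,"ty": 0.16,"tz": 0,"roll": 0},{"gripper": 255,"tx": 0,"ty": 0.16,"tz": 0,"roll": 0},{"gripper": 255,"tx": 0,"ty": 0.16,"tz": 0,"roll": 0},{"gripper": 255,"tx": 0,"ty": 0.16,"tz": 0,"roll": 0},{"gripper": 255,"tx": 0,"ty": 0.16,"tz": 0,"roll": 0},{"gripper": 255,"tx": 0,"ty": 0.16,"tz": 0,"roll": 0},{"gripper": 255,"tx": 0,"ty": 0.16,"tz": 0,"roll": 0},{"gripper": 255,"tx": 0,"ty": 0.16,"tz": 0,"roll": 0},{"gripper": 255,"tx": 0,"ty": 0.16,"tz": 0,"roll": 0},{"gripper": 255,"tx": 0,"ty": 0.16,"tz": 0,"roll": 0},{"gripper": 255,"tx": 0,"ty": 0.16,"tz": 0,"roll": 0}]}}

```text
clock: 14.93
position: [0.513, 0.263, 0.1905]
ee_rot: [-0.003, 0.732, 0.682, -0.003]
ft_force: [-13.5, 4.9, 2.8]
opening: 0.005
finger_force: 7.3
```

Run:
```python
from h import *
print(bot.sense()["position"]); case(); case("side")
```

```text
[0.51297681 0.2630107  0.1904508 ]
scene 0.82 577 rect [0.5587 0.1779] (215, 84) yaw -6.6 rel -2.5 railxy [-0.1445  0.0668]
L end world [0.5229 0.3273]
R end world [0.4892 0.0372]
side 0.83 1507 rect [0.5717 0.1189] (327, 113) yaw -4.9 rel -0.8 railxy [-0.1272  0.0088]
L end world [0.5315 0.2671]
R end world [ 0.5064 -0.0238]
```

Emit:
{"op": "step_arm", "data": {"targets": [{"gripper": 255,"tx": -0.01,"ty": 0.16,"tz": 0,"roll": 0},{"gripper": 255,"tx": -0.01,"ty": 0.16,"tz": 0,"roll": 0},{"gripper": 255,"tx": -0.01,"ty": 0.16,"tz": 0,"roll": 0},{"gripper": 255,"tx": -0.01,"ty": 0.16,"tz": 0,"roll": 0},{"gripper": 255,"tx": -0.01,"ty": 0.16,"tz": 0,"roll": 0},{"gripper": 255,"tx": -0.01,"ty": 0.16,"tz": 0,"roll": 0},{"gripper": 255,"tx": -0.01,"ty": 0.16,"tz": 0,"roll": 0},{"gripper": 255,"tx": -0.01,"ty": 0.16,"tz": 0,"roll": 0},{"gripper": 255,"tx": -0.01,"ty": 0.16,"tz": 0,"roll": 0},{"gripper": 255,"tx": -0.01,"ty": 0.16,"tz": 0,"roll": 0},{"gripper": 255,"tx": -0.01,"ty": 0.16,"tz": 0,"roll": 0},{"gripper": 255,"tx": -0.01,"ty": 0.16,"tz": 0,"roll": 0}]}}

```text
clock: 16.13
position: [0.532, 0.2607, 0.1905]
ee_rot: [-0.003, 0.732, 0.682, -0.003]
ft_force: [-14.2, 7.1, 2.6]
opening: 0.004
finger_force: 7.7
```

Emit:
{"op": "step_arm", "data": {"targets": [{"gripper": 255,"tx": -0.02,"ty": 0.15,"tz": 0,"roll": 0},{"gripper": 255,"tx": -0.02,"ty": 0.15,"tz": 0,"roll": 0},{"gripper": 255,"tx": -0.02,"ty": 0.15,"tz": 0,"roll": 0},{"gripper": 255,"tx": -0.02,"ty": 0.15,"tz": 0,"roll": 0},{"gripper": 255,"tx": -0.02,"ty": 0.15,"tz": 0,"roll": 0},{"gripper": 255,"tx": -0.02,"ty": 0.15,"tz": 0,"roll": 0},{"gripper": 255,"tx": -0.02,"ty": 0.15,"tz": 0,"roll": 0},{"gripper": 255,"tx": -0.02,"ty": 0.15,"tz": 0,"roll": 0},{"gripper": 255,"tx": -0.02,"ty": 0.15,"tz": 0,"roll": 0},{"gripper": 255,"tx": -0.02,"ty": 0.15,"tz": 0,"roll": 0}]}}

```text
clock: 16.97
position: [0.5469, 0.2578, 0.1905]
ee_rot: [-0.003, 0.732, 0.682, -0.003]
ft_force: [-13.2, 9.1, 2.2]
opening: 0.002
finger_force: 7.7
```

Run:
```python
from h import *
p=case("side"); cv2.imwrite("pics/v3.png",cv2.resize(p[130:300,200:400,::-1],(700,595),interpolation=cv2.INTER_CUBIC))
```

```text
side 0.85 1509 rect [0.5887 0.1114] (325, 110) yaw -13.2 rel -9.1 railxy [-0.1098  0.0026]
L end world [0.5706 0.2641]
R end world [ 0.5037 -0.0201]
```

View pics/v3.png

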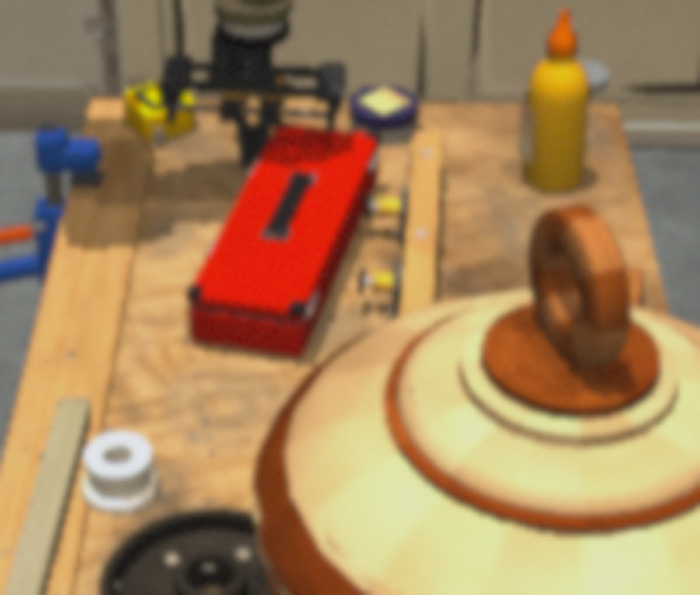

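Emit:
{"op": "step_arm", "data": {"targets": [{"gripper": 255,"tx": 0,"ty": -2,"tz": 0,"roll": 0},{"gripper": 255,"tx": 0,"ty": -3.5,"tz": 0,"roll": 0},{"gripper": 255,"tx": -1,"ty": -2.5,"tz": 0,"roll": 0},{"gripper": 255,"tx": -3.5,"ty": 0,"tz": 0,"roll": 0},{"gripper": 255,"tx": -3.7,"ty": 0,"tz": 0,"roll": 0},{"gripper": 255,"tx": -3.7,"ty": 0,"tz": 0,"roll": 0},{"gripper": 255,"tx": -3.7,"ty": 0,"tz": 0,"roll": 0},{"gripper": 255,"tx": -3.7,"ty": 0,"tz": 0,"roll": 0},{"gripper": 255,"tx": -3.7,"ty": 0,"tz": 0,"roll": 0},{"gripper": 255,"tx": -3,"ty": 0.4,"tz": 0,"roll": 0},{"gripper": 255,"tx": -1.5,"ty": 0.8,"tz": 0,"roll": 0},{"gripper": 255,"tx": 0,"ty": 0,"tz": 0,"roll": 0}]}}

```text
clock: 18.07
position: [0.4628, -0.0157, 0.1917]
ee_rot: [0.001, 0.733, 0.68, 0.001]
ft_force: [-0.3, 0.1, 0.4]
opening: 0.003
finger_force: 0.0
```

Run:
```python
from h import *
print(bot.sense()["position"]); case("side"); case()
# pad reach in scene: points near pads, z .02-.044
d=optics.snapshot("scene")[1]; P=cloud("scene",d)
xr=np.array([.9974,-.0715]); yr=np.array([.0715,.9974]); R=np.array([.698,.101])
q=np.c_[(P[:,:2]-R)@xr,(P[:,:2]-R)@yr,P[:,2]]
for y in(.065,-.065):
    k=q[(abs(q[:,1]-y)<.016)&(abs(q[:,2]-.032)<.014)&(q[:,0]<.005)&(q[:,0]>-.08)]
    print(y,len(k),np.histogram(k[:,0],np.arange(-.08,.006,.005))[0], np.round(np.sort(k[:,0])[:12],3))
```

```text
[ 0.46276268 -0.01573305  0.19170243]
side 0.75 1361 rect [0.5885 0.1142] (325, 110) yaw -13.3 rel -9.2 railxy [-0.1101  0.0053]
L end world [0.5705 0.2669]
R end world [ 0.5035 -0.0173]
scene 0.96 2422 rect [0.5843 0.1181] (319, 115) yaw -13.2 rel -9.1 railxy [-0.1146  0.009 ]
L end world [0.566  0.2708]
R end world [ 0.4996 -0.0135]
0.065 80 [ 0  0  0  0  0  0  0  0  0  1  2  5  5  7 31 16 13] [-0.031 -0.029 -0.026 -0.025 -0.022 -0.022 -0.022 -0.021 -0.02  -0.017
 -0.017 -0.015]
-0.065 109 [ 0  0  0  0  0  0  0  5 17  0 15  5  8  6 24 14 15] [-0.043 -0.042 -0.041 -0.041 -0.04  -0.04  -0.04  -0.04  -0.04  -0.039
 -0.039 -0.039]
```

Emit:
{"op": "step_arm", "data": {"targets": [{"gripper": 255,"tx": 0.4,"ty": 0.4,"tz": 0.1,"roll": 0},{"gripper": 255,"tx": 0.3,"ty": 0.5,"tz": 0,"roll": 0},{"gripper": 255,"tx": 0,"ty": 0.3,"tz": 0,"roll": 0},{"gripper": 255,"tx": 0,"ty": 0.1,"tz": 0,"roll": 0},{"gripper": 255,"tx": 0,"ty": 0.1,"tz": 0,"roll": 0},{"gripper": 255,"tx": 0,"ty": 0.1,"tz": 0,"roll": 0},{"gripper": 255,"tx": 0,"ty": 0.1,"tz": 0,"roll": 0},{"gripper": 255,"tx": 0,"ty": 0.1,"tz": 0,"roll": 0},{"gripper": 255,"tx": 0,"ty": 0.1,"tz": 0,"roll": 0},{"gripper": 255,"tx": 0,"ty": 0.1,"tz": 0,"roll": 0}]}}

```text
clock: 19.15
position: [0.4811, -0.0073, 0.1904]
ee_rot: [-0.0, 0.732, 0.681, -0.0]
ft_force: [0.5, 0.2, 0.2]
opening: 0.008
finger_force: 0.0
```

Run:
```python
from h import *
for c in("scene","side"):
    P=cloud(c,np.load(f"pics/{c}_d.npy"))
    if c=="side": P[:,:2]-=(.004,-.005)
    xr=np.array([.9974,-.0715]); yr=np.array([.0715,.9974]); R=np.array([.698,.101])
    q=np.c_[(P[:,:2]-R)@xr,(P[:,:2]-R)@yr,P[:,2]]
    for y in(.065,-.065):
        k=q[(abs(q[:,1]-y)<.016)&(abs(q[:,2]-.034)<.013)&(q[:,0]<.005)&(q[:,0]>-.08)]
        print(c,y,len(k), np.round(np.sort(k[:,0])[:12],3))
```

```text
scene 0.065 138 [-0.045 -0.045 -0.045 -0.044 -0.044 -0.044 -0.044 -0.043 -0.043 -0.042
 -0.042 -0.042]
scene -0.065 120 [-0.045 -0.042 -0.042 -0.042 -0.041 -0.041 -0.041 -0.04  -0.04  -0.04
 -0.04  -0.04 ]
side 0.065 76 [-0.044 -0.044 -0.044 -0.044 -0.043 -0.043 -0.043 -0.041 -0.04  -0.04
 -0.04  -0.04 ]
side -0.065 81 [-0.042 -0.042 -0.042 -0.042 -0.042 -0.041 -0.041 -0.039 -0.039 -0.038
 -0.038 -0.038]
```

Emit:
{"op": "step_arm", "data": {"targets": [{"gripper": 255,"tx": 0,"ty": 0.1,"tz": 0,"roll": 0},{"gripper": 255,"tx": 0,"ty": 0.1,"tz": 0,"roll": 0},{"gripper": 255,"tx": 0,"ty": 0.1,"tz": -0.02,"roll": 0},{"gripper": 255,"tx": 0,"ty": 0.1,"tz": -0.03,"roll": 0},{"gripper": 255,"tx": 0,"ty": 0.08,"tz": -0.03,"roll": 0}]}}

```text
clock: 19.57
position: [0.4843, -0.0072, 0.1905]
ee_rot: [-0.003, 0.732, 0.681, -0.002]
ft_force: [-11.6, -1.4, -0.5]
opening: 0.002
finger_force: 5.6
```

Emit:
{"op": "step_arm", "data": {"targets": [{"gripper": 255,"tx": 0,"ty": 0.08,"tz": 0.01,"roll": 0},{"gripper": 255,"tx": -0.01,"ty": 0.12,"tz": 0.01,"roll": 0},{"gripper": 255,"tx": -0.01,"ty": 0.15,"tz": 0,"roll": 0},{"gripper": 255,"tx": -0.01,"ty": 0.15,"tz": 0,"roll": 0},{"gripper": 255,"tx": -0.01,"ty": 0.15,"tz": 0,"roll": 0},{"gripper": 255,"tx": -0.01,"ty": 0.15,"tz": 0,"roll": 0},{"gripper": 255,"tx": -0.01,"ty": 0.15,"tz": 0,"roll": 0},{"gripper": 255,"tx": -0.01,"ty": 0.15,"tz": 0,"roll": 0},{"gripper": 255,"tx": -0.01,"ty": 0.15,"tz": 0,"roll": 0},{"gripper": 255,"tx": -0.01,"ty": 0.15,"tz": 0,"roll": 0},{"gripper": 255,"tx": -0.01,"ty": 0.15,"tz": 0,"roll": 0},{"gripper": 255,"tx": -0.01,"ty": 0.15,"tz": 0,"roll": 0}]}}

```text
clock: 20.57
position: [0.5006, -0.0095, 0.19]
ee_rot: [-0.004, 0.732, 0.681, -0.003]
ft_force: [-14.3, -1.3, 2.2]
opening: 0.005
finger_force: 6.6
```

Emit:
{"op": "step_arm", "data": {"targets": [{"gripper": 255,"tx": 0,"ty": 0.15,"tz": 0,"roll": 0},{"gripper": 255,"tx": 0,"ty": 0.15,"tz": 0,"roll": 0},{"gripper": 255,"tx": 0,"ty": 0.15,"tz": 0,"roll": 0},{"gripper": 255,"tx": 0,"ty": 0.15,"tz": 0,"roll": 0},{"gripper": 255,"tx": 0,"ty": 0.15,"tz": 0,"roll": 0},{"gripper": 255,"tx": 0,"ty": 0.15,"tz": 0,"roll": 0},{"gripper": 255,"tx": 0,"ty": 0.15,"tz": 0,"roll": 0},{"gripper": 255,"tx": 0,"ty": 0.15,"tz": 0,"roll": 0},{"gripper": 255,"tx": 0,"ty": 0.1,"tz": 0,"roll": 0},{"gripper": 255,"tx": 0,"ty": 0.1,"tz": 0,"roll": 0},{"gripper": 255,"tx": 0,"ty": 0.1,"tz": 0,"roll": 0}]}}

```text
clock: 21.48
position: [0.5156, -0.0108, 0.19]
ee_rot: [-0.004, 0.732, 0.681, -0.003]
ft_force: [-13.5, -2.4, 1.1]
opening: 0.006
finger_force: 6.8
```

Run:
```python
from h import *
case("side"); case()
```

```text
side 0.78 1161 rect [0.6012 0.1106] (323, 109) yaw -5.4 rel -1.3 railxy [-0.0972  0.0026]
L end world [0.5623 0.2591]
R end world [ 0.5346 -0.0316]
scene 0.72 2277 rect [0.598 0.134] (289, 112) yaw -5.8 rel -1.7 railxy [-0.1021  0.0258]
L end world [0.5599 0.2828]
R end world [ 0.5306 -0.0077]
```

Emit:
{"op": "step_arm", "data": {"targets": [{"gripper": 255,"tx": 0,"ty": 0.12,"tz": 0,"roll": 0},{"gripper": 255,"tx": 0,"ty": 0.12,"tz": 0,"roll": 0},{"gripper": 255,"tx": 0,"ty": 0.12,"tz": 0,"roll": 0},{"gripper": 255,"tx": 0,"ty": 0.12,"tz": 0,"roll": 0},{"gripper": 255,"tx": 0,"ty": 0.1,"tz": 0,"roll": 0},{"gripper": 255,"tx": 0,"ty": 0.1,"tz": 0,"roll": 0}]}}

```text
clock: 22.18
position: [0.5223, -0.0113, 0.1899]
ee_rot: [-0.004, 0.732, 0.681, -0.003]
ft_force: [-15.3, -4.9, 0.9]
opening: 0.002
finger_force: 7.2
```

Emit:
{"op": "step_arm", "data": {"targets": [{"gripper": 255,"tx": 0,"ty": 0.1,"tz": 0,"roll": 0},{"gripper": 255,"tx": 0,"ty": 0.1,"tz": 0,"roll": 0},{"gripper": 255,"tx": 0,"ty": 0.1,"tz": 0,"roll": 0}]}}

```text
clock: 22.43
position: [0.5251, -0.0116, 0.1899]
ee_rot: [-0.004, 0.732, 0.681, -0.003]
ft_force: [-16.3, -4.9, 1.7]
opening: 0.006
finger_force: 7.9
```

Emit:
{"op": "step_arm", "data": {"targets": [{"gripper": 255,"tx": 0,"ty": 0.1,"tz": 0,"roll": 0},{"gripper": 255,"tx": 0,"ty": 0.1,"tz": 0,"roll": 0},{"gripper": 255,"tx": 0,"ty": 0.1,"tz": 0,"roll": 0}]}}

```text
clock: 22.68
position: [0.5274, -0.0117, 0.1898]
ee_rot: [-0.005, 0.732, 0.681, -0.004]
ft_force: [-20.5, -5.4, 5.8]
opening: 0.004
finger_force: 10.6
```

Emit:
{"op": "step_arm", "data": {"targets": [{"gripper": 255,"tx": 0,"ty": -0.2,"tz": 0,"roll": 0},{"gripper": 255,"tx": 0,"ty": -1,"tz": 0,"roll": 0},{"gripper": 255,"tx": 0,"ty": -3,"tz": 0,"roll": 0},{"gripper": 255,"tx": -2,"ty": -3,"tz": 0,"roll": 0}]}}

```text
clock: 23.02
position: [0.4566, -0.0251, 0.1909]
ee_rot: [0.0, 0.731, 0.682, 0.0]
ft_force: [-0.7, 0.1, -0.7]
opening: 0.006
finger_force: 0.0
```

Run:
```python
from h import *
print(bot.sense()["position"]);a=case("side"); b=case()
cv2.imwrite("pics/v4.png",np.hstack([cv2.resize(a[140:240,230:330,::-1],(400,400),interpolation=cv2.INTER_CUBIC),cv2.resize(b[150:280,190:320,::-1],(400,400),interpolation=cv2.INTER_CUBIC)]))
```

```text
[ 0.45655394 -0.02510612  0.19092637]
side 0.62 1523 rect [0.6032 0.1166] (328, 114) yaw -3.0 rel 1.1 railxy [-0.0957  0.0088]
L end world [0.5578 0.2633]
R end world [ 0.5427 -0.0283]
scene 0.66 2466 rect [0.6013 0.12  ] (321, 112) yaw -3.3 rel 0.8 railxy [-0.0978  0.0121]
L end world [0.5569 0.267 ]
R end world [ 0.54   -0.0245]
```

View pics/v4.png

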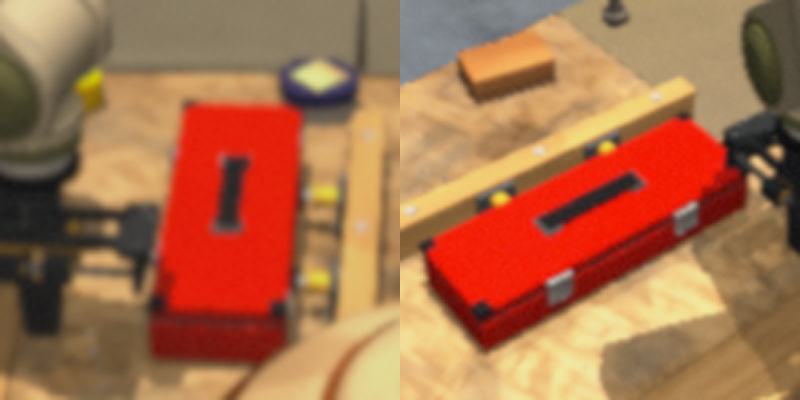

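Emit:
{"op": "step_arm", "data": {"targets": [{"gripper": 255,"tx": 2,"ty": 0,"tz": 0,"roll": 0},{"gripper": 255,"tx": 3.7,"ty": 0,"tz": 0,"roll": 0},{"gripper": 255,"tx": 3.7,"ty": 0,"tz": 0,"roll": 0},{"gripper": 255,"tx": 3.7,"ty": 0,"tz": 0,"roll": 0},{"gripper": 255,"tx": 3.7,"ty": 0,"tz": 0,"roll": 0},{"gripper": 255,"tx": 3.7,"ty": 0,"tz": 0,"roll": 0},{"gripper": 255,"tx": 3.7,"ty": 0.5,"tz": 0,"roll": 0},{"gripper": 255,"tx": 3.6,"ty": 1.5,"tz": 0,"roll": 0},{"gripper": 255,"tx": 2,"ty": 1.2,"tz": 0,"roll": 0},{"gripper": 255,"tx": 0,"ty": 0.8,"tz": 0,"roll": 0},{"gripper": 255,"tx": 0,"ty": 0,"tz": 0,"roll": 0},{"gripper": 255,"tx": 0,"ty": 0,"tz": 0,"roll": 0}]}}

```text
clock: 24.22
position: [0.5187, 0.2675, 0.1907]
ee_rot: [-0.0, 0.732, 0.681, -0.0]
ft_force: [0.3, 0.2, -0.5]
opening: 0.007
finger_force: 0.0
```

Emit:
{"op": "step_arm", "data": {"targets": [{"gripper": 255,"tx": 0,"ty": 0.6,"tz": 0,"roll": 0},{"gripper": 255,"tx": 0,"ty": 0.6,"tz": 0,"roll": 0},{"gripper": 255,"tx": 0,"ty": 0.4,"tz": 0,"roll": 0},{"gripper": 255,"tx": 0,"ty": 0.1,"tz": 0,"roll": 0},{"gripper": 255,"tx": 0,"ty": 0.1,"tz": 0,"roll": 0},{"gripper": 255,"tx": 0,"ty": 0.1,"tz": 0,"roll": 0},{"gripper": 255,"tx": 0,"ty": 0.1,"tz": 0,"roll": 0},{"gripper": 255,"tx": 0,"ty": 0.1,"tz": 0,"roll": 0}]}}

```text
clock: 24.88
position: [0.5394, 0.2662, 0.191]
ee_rot: [-0.0, 0.732, 0.681, -0.0]
ft_force: [-2.8, -0.0, -0.4]
opening: 0.005
finger_force: 1.6
```

Contact. Creep on, easing the vertical friction.

Emit:
{"op": "step_arm", "data": {"targets": [{"gripper": 255,"tx": 0,"ty": 0.08,"tz": -0.03,"roll": 0},{"gripper": 255,"tx": 0,"ty": 0.08,"tz": -0.03,"roll": 0},{"gripper": 255,"tx": 0,"ty": 0.08,"tz": -0.02,"roll": 0}]}}

```text
clock: 25.13
position: [0.5404, 0.2663, 0.1911]
ee_rot: [-0.002, 0.732, 0.681, -0.002]
ft_force: [-12.1, 1.9, 3.2]
opening: 0.01
finger_force: 6.1
```

Emit:
{"op": "step_arm", "data": {"targets": [{"gripper": 255,"tx": 0,"ty": 0.06,"tz": 0,"roll": 0},{"gripper": 255,"tx": 0,"ty": 0.06,"tz": 0,"roll": 0}]}}

```text
clock: 25.3
position: [0.5408, 0.2663, 0.1911]
ee_rot: [-0.002, 0.732, 0.682, -0.003]
ft_force: [-14.6, 1.9, 4.8]
opening: 0.005
finger_force: 7.8
```

Emit:
{"op": "step_arm", "data": {"targets": [{"gripper": 255,"tx": 0,"ty": 0.05,"tz": -0.03,"roll": 0},{"gripper": 255,"tx": 0,"ty": 0.05,"tz": -0.03,"roll": 0},{"gripper": 255,"tx": 0,"ty": 0.05,"tz": 0,"roll": 0}]}}

```text
clock: 25.55
position: [0.5423, 0.2664, 0.1912]
ee_rot: [-0.003, 0.732, 0.682, -0.003]
ft_force: [-13.1, 3.8, 0.4]
opening: 0.002
finger_force: 7.0
```

Emit:
{"op": "step_arm", "data": {"targets": [{"gripper": 255,"tx": 0,"ty": 0.06,"tz": 0,"roll": 0},{"gripper": 255,"tx": 0,"ty": 0.06,"tz": 0,"roll": 0},{"gripper": 255,"tx": 0,"ty": 0.06,"tz": 0,"roll": 0}]}}

```text
clock: 25.8
position: [0.5439, 0.2666, 0.1913]
ee_rot: [-0.003, 0.732, 0.682, -0.003]
ft_force: [-13.9, 5.6, -0.4]
opening: 0.007
finger_force: 7.3
```

Emit:
{"op": "step_arm", "data": {"targets": [{"gripper": 255,"tx": 0,"ty": 0.07,"tz": 0,"roll": 0},{"gripper": 255,"tx": 0,"ty": 0.07,"tz": 0,"roll": 0},{"gripper": 255,"tx": 0,"ty": 0.07,"tz": 0,"roll": 0},{"gripper": 255,"tx": 0,"ty": 0.07,"tz": 0,"roll": 0}]}}

```text
clock: 26.13
position: [0.5465, 0.2666, 0.1913]
ee_rot: [-0.003, 0.732, 0.682, -0.003]
ft_force: [-15.5, 6.7, 1.5]
opening: 0.002
finger_force: 8.3
```

Emit:
{"op": "step_arm", "data": {"targets": [{"gripper": 255,"tx": 0,"ty": 0.07,"tz": 0,"roll": 0},{"gripper": 255,"tx": 0,"ty": 0.07,"tz": 0,"roll": 0},{"gripper": 255,"tx": 0,"ty": 0.07,"tz": 0,"roll": 0},{"gripper": 255,"tx": 0,"ty": 0.07,"tz": 0,"roll": 0}]}}

```text
clock: 26.47
position: [0.5492, 0.2665, 0.1913]
ee_rot: [-0.003, 0.732, 0.682, -0.003]
ft_force: [-16.5, 7.6, 2.9]
opening: 0.004
finger_force: 8.6
```

Run:
```python
from h import *
case("side"); case("side")
```

```text
side 0.64 1523 rect [0.6069 0.1137] (325, 111) yaw -5.1 rel -1.0 railxy [-0.0918  0.0062]
L end world [0.5671 0.262 ]
R end world [ 0.5411 -0.0288]
side 0.73 1507 rect [0.6068 0.1128] (326, 111) yaw -5.0 rel -0.9 railxy [-0.0918  0.0052]
L end world [0.5668 0.2611]
R end world [ 0.5412 -0.0298]
```

Emit:
{"op": "step_arm", "data": {"targets": [{"gripper": 255,"tx": 0,"ty": 0.06,"tz": -0.01,"roll": 0},{"gripper": 255,"tx": 0,"ty": 0.06,"tz": -0.01,"roll": 0},{"gripper": 255,"tx": 0,"ty": 0.06,"tz": 0,"roll": 0}]}}

```text
clock: 26.92
position: [0.551, 0.2664, 0.1914]
ee_rot: [-0.003, 0.732, 0.682, -0.004]
ft_force: [-16.3, 7.9, 0.6]
opening: 0.005
finger_force: 8.4
```

Emit:
{"op": "step_arm", "data": {"targets": [{"gripper": 255,"tx": 0,"ty": -0.2,"tz": 0,"roll": 0},{"gripper": 255,"tx": 0,"ty": -1,"tz": 0,"roll": 0},{"gripper": 255,"tx": 0,"ty": -2.3,"tz": 0,"roll": 0},{"gripper": 255,"tx": -3,"ty": 0,"tz": 0,"roll": 0},{"gripper": 255,"tx": -3.7,"ty": 0,"tz": 0,"roll": 0},{"gripper": 255,"tx": -3.7,"ty": 0,"tz": 0,"roll": 0},{"gripper": 255,"tx": -3.7,"ty": 0,"tz": 0,"roll": 0},{"gripper": 255,"tx": -3.7,"ty": 0,"tz": 0,"roll": 0},{"gripper": 255,"tx": -3.7,"ty": 0,"tz": 0,"roll": 0},{"gripper": 255,"tx": -3.7,"ty": 0,"tz": 0,"roll": 0},{"gripper": 255,"tx": -2.5,"ty": 0,"tz": 0,"roll": 0},{"gripper": 255,"tx": 0,"ty": 0,"tz": 0,"roll": 0}]}}

```text
clock: 27.92
position: [0.4991, -0.0124, 0.1929]
ee_rot: [0.001, 0.734, 0.68, 0.0]
ft_force: [0.6, -0.6, -0.0]
opening: 0.005
finger_force: 0.0
```

Run:
```python
from h import *
print(bot.sense()["position"]);case("side"); case()
```

```text
[ 0.49911868 -0.01241585  0.19287238]
side 0.8 1301 rect [0.6073 0.1143] (322, 112) yaw -5.8 rel -1.7 railxy [-0.0914  0.0068]
L end world [0.5692 0.2631]
R end world [ 0.5399 -0.0274]
scene 0.92 2305 rect [0.6052 0.1315] (294, 111) yaw -6.0 rel -1.9 railxy [-0.0948  0.0238]
L end world [0.5677 0.2805]
R end world [ 0.5373 -0.01  ]
```

Emit:
{"op": "step_arm", "data": {"targets": [{"gripper": 255,"tx": -0.3,"ty": 0.6,"tz": 0.05,"roll": 0},{"gripper": 255,"tx": 0,"ty": 0.7,"tz": 0.05,"roll": 0},{"gripper": 255,"tx": 0,"ty": 0.4,"tz": 0.05,"roll": 0},{"gripper": 255,"tx": 0,"ty": 0.1,"tz": 0,"roll": 0},{"gripper": 255,"tx": 0,"ty": 0.1,"tz": 0,"roll": 0},{"gripper": 255,"tx": 0,"ty": 0.1,"tz": 0,"roll": 0},{"gripper": 255,"tx": 0,"ty": 0.1,"tz": 0,"roll": 0}]}}

```text
clock: 28.7
position: [0.5196, -0.013, 0.1911]
ee_rot: [-0.0, 0.732, 0.681, -0.0]
ft_force: [-0.9, 0.0, 0.0]
opening: 0.002
finger_force: 0.0
```

Emit:
{"op": "step_arm", "data": {"targets": [{"gripper": 255,"tx": 0,"ty": 0.1,"tz": 0,"roll": 0},{"gripper": 255,"tx": 0,"ty": 0.1,"tz": 0,"roll": 0},{"gripper": 255,"tx": 0,"ty": 0.1,"tz": 0,"roll": 0}]}}

```text
clock: 28.95
position: [0.5221, -0.0132, 0.191]
ee_rot: [-0.001, 0.732, 0.681, -0.001]
ft_force: [-7.8, -0.5, 3.6]
opening: 0.005
finger_force: 4.0
```

Emit:
{"op": "step_arm", "data": {"targets": [{"gripper": 255,"tx": 0,"ty": -0.3,"tz": 0,"roll": 0},{"gripper": 255,"tx": -0.5,"ty": 0,"tz": 0,"roll": 0},{"gripper": 255,"tx": 0,"ty": 0.1,"tz": 0,"roll": 0},{"gripper": 255,"tx": 0,"ty": 0.1,"tz": 0,"roll": 0},{"gripper": 255,"tx": 0,"ty": 0.1,"tz": -0.03,"roll": 0},{"gripper": 255,"tx": 0,"ty": 0.08,"tz": -0.03,"roll": 0},{"gripper": 255,"tx": 0,"ty": 0.06,"tz": -0.03,"roll": 0}]}}

```text
clock: 29.53
position: [0.5222, -0.0183, 0.1913]
ee_rot: [-0.003, 0.732, 0.681, -0.002]
ft_force: [-11.5, -1.6, 0.7]
opening: 0.004
finger_force: 5.8
```

Emit:
{"op": "step_arm", "data": {"targets": [{"gripper": 255,"tx": 0,"ty": 0.06,"tz": 0,"roll": 0},{"gripper": 255,"tx": 0,"ty": 0.06,"tz": 0,"roll": 0},{"gripper": 255,"tx": 0,"ty": 0.06,"tz": 0,"roll": 0}]}}

```text
clock: 29.78
position: [0.5231, -0.0183, 0.1911]
ee_rot: [-0.004, 0.732, 0.681, -0.003]
ft_force: [-19.0, -2.6, 5.2]
opening: 0.007
finger_force: 9.3
```

Emit:
{"op": "step_arm", "data": {"targets": [{"gripper": 255,"tx": 0,"ty": 0,"tz": -0.04,"roll": 0},{"gripper": 255,"tx": 0,"ty": 0.02,"tz": -0.03,"roll": 0}]}}

```text
clock: 29.95
position: [0.5235, -0.0182, 0.1915]
ee_rot: [-0.004, 0.732, 0.681, -0.003]
ft_force: [-13.1, -0.9, -2.4]
opening: 0.004
finger_force: 6.3
```

Emit:
{"op": "step_arm", "data": {"targets": [{"gripper": 255,"tx": 0,"ty": 0.04,"tz": -0.01,"roll": 0},{"gripper": 255,"tx": 0,"ty": 0.04,"tz": -0.01,"roll": 0}]}}

```text
clock: 30.12
position: [0.5243, -0.0183, 0.1916]
ee_rot: [-0.004, 0.732, 0.681, -0.003]
ft_force: [-13.5, -2.1, -1.5]
opening: 0.004
finger_force: 6.6
```

Emit:
{"op": "step_arm", "data": {"targets": [{"gripper": 255,"tx": 0,"ty": 0.06,"tz": 0,"roll": 0},{"gripper": 255,"tx": 0,"ty": 0.06,"tz": 0,"roll": 0},{"gripper": 255,"tx": 0,"ty": 0.06,"tz": 0,"roll": 0}]}}

```text
clock: 30.37
position: [0.526, -0.0186, 0.1916]
ee_rot: [-0.004, 0.732, 0.681, -0.003]
ft_force: [-16.2, -2.3, -0.1]
opening: 0.002
finger_force: 7.6
```

Emit:
{"op": "step_arm", "data": {"targets": [{"gripper": 255,"tx": 0,"ty": 0.06,"tz": 0,"roll": 0},{"gripper": 255,"tx": 0,"ty": 0.06,"tz": 0,"roll": 0},{"gripper": 255,"tx": 0,"ty": 0.06,"tz": -0.01,"roll": 0}]}}

```text
clock: 30.62
position: [0.5278, -0.0187, 0.1917]
ee_rot: [-0.004, 0.732, 0.681, -0.003]
ft_force: [-14.5, -3.8, -0.9]
opening: 0.006
finger_force: 7.3
```

Emit:
{"op": "step_arm", "data": {"targets": [{"gripper": 255,"tx": 0,"ty": 0.06,"tz": 0,"roll": 0},{"gripper": 255,"tx": 0,"ty": 0.06,"tz": 0,"roll": 0},{"gripper": 255,"tx": 0,"ty": 0.06,"tz": 0,"roll": 0}]}}

```text
clock: 30.87
position: [0.5294, -0.0189, 0.1917]
ee_rot: [-0.004, 0.732, 0.681, -0.004]
ft_force: [-17.1, -5.9, 1.5]
opening: 0.004
finger_force: 8.8
```

Emit:
{"op": "step_arm", "data": {"targets": [{"gripper": 255,"tx": 0,"ty": 0.06,"tz": 0,"roll": 0},{"gripper": 255,"tx": 0,"ty": 0.06,"tz": 0,"roll": 0},{"gripper": 255,"tx": 0,"ty": 0.06,"tz": 0,"roll": 0}]}}

```text
clock: 31.12
position: [0.531, -0.0191, 0.1917]
ee_rot: [-0.004, 0.732, 0.681, -0.004]
ft_force: [-19.0, -5.4, 2.4]
opening: 0.006
finger_force: 9.2
```

Run:
```python
from h import *
case("side"); case("side")
```

```text
side 0.59 1178 rect [0.6105 0.1145] (327, 110) yaw -3.5 rel 0.6 railxy [-0.0882  0.0072]
L end world [0.5666 0.2616]
R end world [ 0.5486 -0.0299]
side 0.62 1207 rect [0.6107 0.1148] (322, 110) yaw -3.4 rel 0.7 railxy [-0.088   0.0075]
L end world [0.5664 0.2618]
R end world [ 0.5492 -0.0297]
```

Emit:
{"op": "step_arm", "data": {"targets": [{"gripper": 255,"tx": 0,"ty": 0.02,"tz": -0.03,"roll": 0},{"gripper": 255,"tx": 0,"ty": 0.05,"tz": -0.02,"roll": 0},{"gripper": 255,"tx": 0,"ty": 0.05,"tz": 0,"roll": 0},{"gripper": 255,"tx": 0,"ty": 0.05,"tz": 0,"roll": 0}]}}

```text
clock: 31.65
position: [0.5328, -0.0191, 0.192]
ee_rot: [-0.004, 0.732, 0.681, -0.004]
ft_force: [-18.4, -5.1, 0.9]
opening: 0.008
finger_force: 8.4
```

Emit:
{"op": "step_arm", "data": {"targets": [{"gripper": 255,"tx": 0,"ty": -0.2,"tz": 0,"roll": 0},{"gripper": 255,"tx": 0,"ty": -1,"tz": 0,"roll": 0},{"gripper": 255,"tx": 0,"ty": -3,"tz": 0,"roll": 0},{"gripper": 255,"tx": -3,"ty": -3,"tz": -1,"roll": 0},{"gripper": 255,"tx": -3,"ty": -1,"tz": -3,"roll": 0},{"gripper": 255,"tx": -3,"ty": 0,"tz": -3,"roll": 0},{"gripper": 255,"tx": 0,"ty": 0,"tz": 0,"roll": 0}]}}

```text
clock: 32.23
position: [0.4497, -0.1039, 0.2657]
ee_rot: [0.005, 0.733, 0.68, 0.001]
ft_force: [1.3, -0.7, 1.5]
opening: 0.008
finger_force: 0.0
```

Run:
```python
from h import *
xr=np.array([.9974,-.0715]); yr=np.array([.0715,.9974]); R=np.array([.698,.101])
print(bot.sense()["position"])
ims=[]
for c in("side","scene"):
    p=case(c); d=optics.snapshot(c)[1]
    m=(p[:,:,0].astype(int)>130)&(p[:,:,1]<70)&(p[:,:,2]<70)
    P=cloud(c,d,m); P=P[abs(P[:,2]-.064)<.006]
    if c=="side": P[:,:2]-=(.004,-.005)
    q=np.c_[(P[:,:2]-R)@xr,(P[:,:2]-R)@yr]
    for y in(-.11,-.065,0,.065,.11):
        k=q[abs(q[:,1]-y)<.012]; print(y,len(k),np.round(np.percentile(k[:,0],[1,97,99]),4))
    ims.append(p)
a,b=ims
cv2.imwrite("pics/v5.png",np.hstack([cv2.resize(a[140:240,230:330,::-1],(400,400),interpolation=cv2.INTER_CUBIC),cv2.resize(b[150:250,200:300,::-1],(400,400),interpolation=cv2.INTER_CUBIC)]))
```

```text
[ 0.44968237 -0.10388051  0.26571314]
side 0.81 1497 rect [0.6116 0.1152] (326, 109) yaw -3.0 rel 1.1 railxy [-0.0872  0.008 ]
L end world [0.5664 0.2619]
R end world [ 0.551  -0.0297]
-0.11 143 [-0.1392 -0.039  -0.0366]
-0.065 137 [-0.1402 -0.0393 -0.0372]
0 97 [-0.1412 -0.0401 -0.0395]
0.065 90 [-0.143  -0.0412 -0.0405]
0.11 99 [-0.1437 -0.0443 -0.0435]
scene 0.72 2516 rect [0.6055 0.1186] (321, 114) yaw -2.9 rel 1.2 railxy [-0.0935  0.0109]
L end world [0.5598 0.2651]
R end world [ 0.5453 -0.0265]
-0.11 180 [-0.1413 -0.0375 -0.0364]
-0.065 181 [-0.1417 -0.0399 -0.0365]
0 164 [-0.1448 -0.0405 -0.0385]
0.065 185 [-0.1461 -0.043  -0.0413]
0.11 233 [-0.1471 -0.0433 -0.0402]
```

View pics/v5.png

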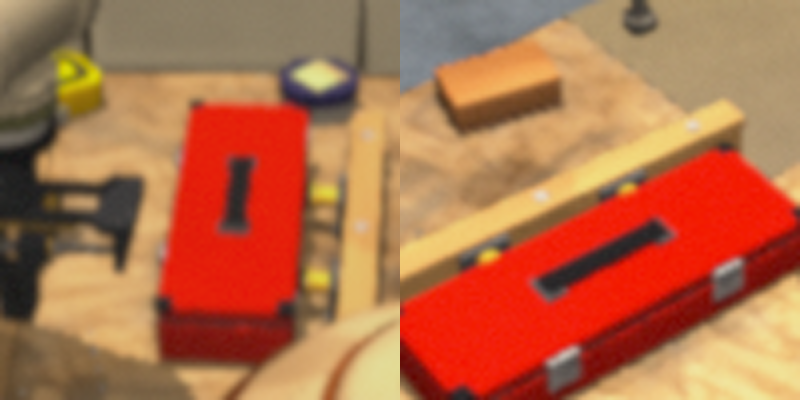

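Emit:
{"op": "step_arm", "data": {"targets": [{"gripper": 255,"tx": 2.5,"ty": 0,"tz": 0,"roll": 0},{"gripper": 255,"tx": 3.7,"ty": 0,"tz": 0,"roll": 0},{"gripper": 255,"tx": 3.7,"ty": 0,"tz": 0,"roll": 0},{"gripper": 255,"tx": 3.7,"ty": 0,"tz": 0,"roll": 0},{"gripper": 255,"tx": 3.7,"ty": 0,"tz": 0,"roll": 0},{"gripper": 255,"tx": 3.7,"ty": 0,"tz": 0,"roll": 0},{"gripper": 255,"tx": 3.7,"ty": 0,"tz": 0,"roll": 0},{"gripper": 255,"tx": 3.7,"ty": 0.5,"tz": 0,"roll": 0},{"gripper": 255,"tx": 3.7,"ty": 1,"tz": 0,"roll": 0},{"gripper": 255,"tx": 3.6,"ty": 1,"tz": 0,"roll": 0},{"gripper": 255,"tx": 1.8,"ty": 1,"tz": 0,"roll": 0},{"gripper": 255,"tx": 0,"ty": 0.3,"tz": 0,"roll": 0}]}}

```text
clock: 33.53
position: [0.514, 0.2753, 0.2599]
ee_rot: [-0.0, 0.73, 0.683, -0.0]
ft_force: [-0.7, -1.3, -0.0]
opening: 0.009
finger_force: 0.0
```

Emit:
{"op": "step_arm", "data": {"targets": [{"gripper": 255,"tx": 0,"ty": 0,"tz": 2,"roll": 0},{"gripper": 255,"tx": 0,"ty": 0,"tz": 3,"roll": 0},{"gripper": 255,"tx": 0,"ty": 0,"tz": 2,"roll": 0},{"gripper": 255,"tx": 0,"ty": 0,"tz": 0,"roll": 0},{"gripper": 255,"tx": 0,"ty": 0,"tz": 0,"roll": 0}]}}

```text
clock: 33.95
position: [0.5136, 0.2712, 0.1904]
ee_rot: [-0.001, 0.732, 0.681, -0.001]
ft_force: [-0.6, 0.2, 0.8]
opening: 0.007
finger_force: 0.0
```

Emit:
{"op": "step_arm", "data": {"targets": [{"gripper": 255,"tx": -0.2,"ty": 0.8,"tz": 0,"roll": 0},{"gripper": 255,"tx": 0,"ty": 1,"tz": 0,"roll": 0},{"gripper": 255,"tx": 0,"ty": 0.8,"tz": 0,"roll": 0},{"gripper": 255,"tx": 0,"ty": 0.2,"tz": 0,"roll": 0},{"gripper": 255,"tx": 0,"ty": 0.1,"tz": 0,"roll": 0},{"gripper": 255,"tx": 0,"ty": 0.1,"tz": 0,"roll": 0},{"gripper": 255,"tx": 0,"ty": 0.1,"tz": 0,"roll": 0}]}}

```text
clock: 34.53
position: [0.5445, 0.267, 0.1914]
ee_rot: [-0.0, 0.732, 0.681, -0.0]
ft_force: [0.6, 0.8, -0.5]
opening: 0.005
finger_force: 0.0
```

Emit:
{"op": "step_arm", "data": {"targets": [{"gripper": 255,"tx": 0,"ty": 0.1,"tz": -0.02,"roll": 0},{"gripper": 255,"tx": 0,"ty": 0.1,"tz": -0.02,"roll": 0},{"gripper": 255,"tx": 0,"ty": 0.07,"tz": -0.02,"roll": 0}]}}

```text
clock: 34.78
position: [0.5462, 0.2671, 0.1915]
ee_rot: [-0.001, 0.732, 0.681, -0.002]
ft_force: [-10.2, 1.0, 2.1]
opening: 0.005
finger_force: 5.2
```

Emit:
{"op": "step_arm", "data": {"targets": [{"gripper": 255,"tx": 0,"ty": 0.05,"tz": -0.03,"roll": 0},{"gripper": 255,"tx": 0,"ty": 0.05,"tz": -0.03,"roll": 0},{"gripper": 255,"tx": 0,"ty": 0.05,"tz": -0.02,"roll": 0}]}}

```text
clock: 35.03
position: [0.5468, 0.2671, 0.1916]
ee_rot: [-0.002, 0.732, 0.682, -0.003]
ft_force: [-12.8, 1.7, -0.0]
opening: 0.004
finger_force: 6.3
```

Emit:
{"op": "step_arm", "data": {"targets": [{"gripper": 255,"tx": 0,"ty": 0.05,"tz": -0.02,"roll": 0},{"gripper": 255,"tx": 0,"ty": 0.05,"tz": 0,"roll": 0},{"gripper": 255,"tx": 0,"ty": 0.05,"tz": 0,"roll": 0}]}}

```text
clock: 35.28
position: [0.548, 0.2673, 0.1917]
ee_rot: [-0.003, 0.732, 0.682, -0.004]
ft_force: [-14.9, 2.7, 0.3]
opening: 0.004
finger_force: 7.0
```

Emit:
{"op": "step_arm", "data": {"targets": [{"gripper": 255,"tx": 0,"ty": 0.06,"tz": 0,"roll": 0},{"gripper": 255,"tx": 0,"ty": 0.06,"tz": 0,"roll": 0},{"gripper": 255,"tx": 0,"ty": 0.06,"tz": 0,"roll": 0}]}}

```text
clock: 35.53
position: [0.5496, 0.2674, 0.1917]
ee_rot: [-0.003, 0.732, 0.682, -0.003]
ft_force: [-14.8, 5.2, 0.5]
opening: 0.004
finger_force: 7.4
```

Emit:
{"op": "step_arm", "data": {"targets": [{"gripper": 255,"tx": 0,"ty": 0.06,"tz": -0.01,"roll": 0},{"gripper": 255,"tx": 0,"ty": 0.06,"tz": 0,"roll": 0},{"gripper": 255,"tx": 0,"ty": 0.06,"tz": 0,"roll": 0}]}}

```text
clock: 35.78
position: [0.5513, 0.2675, 0.1917]
ee_rot: [-0.003, 0.732, 0.682, -0.004]
ft_force: [-16.2, 6.7, 1.4]
opening: 0.005
finger_force: 8.0
```

Emit:
{"op": "step_arm", "data": {"targets": [{"gripper": 255,"tx": 0,"ty": 0.06,"tz": -0.01,"roll": 0},{"gripper": 255,"tx": 0,"ty": 0.06,"tz": 0,"roll": 0},{"gripper": 255,"tx": 0,"ty": 0.06,"tz": 0,"roll": 0}]}}

```text
clock: 36.03
position: [0.553, 0.2674, 0.1918]
ee_rot: [-0.003, 0.732, 0.682, -0.004]
ft_force: [-17.3, 6.8, 2.5]
opening: 0.001
finger_force: 8.2
```

Emit:
{"op": "step_arm", "data": {"targets": [{"gripper": 255,"tx": 0,"ty": -0.1,"tz": 0,"roll": 0},{"gripper": 255,"tx": 0,"ty": -0.5,"tz": 0,"roll": 0},{"gripper": 255,"tx": 0,"ty": -2,"tz": 0,"roll": 0},{"gripper": 255,"tx": 0,"ty": -3,"tz": 0,"roll": 0},{"gripper": 255,"tx": 0,"ty": -2,"tz": -2,"roll": 0},{"gripper": 255,"tx": 0,"ty": 0,"tz": -3,"roll": 0},{"gripper": 255,"tx": 0,"ty": 0,"tz": 0,"roll": 0},{"gripper": 255,"tx": 0,"ty": 0,"tz": 0,"roll": 0}]}}

```text
clock: 36.7
position: [0.4801, 0.2718, 0.2446]
ee_rot: [0.001, 0.732, 0.681, 0.002]
ft_force: [0.6, 0.4, 0.4]
opening: 0.004
finger_force: 0.0
```

Run:
```python
from h import *
print(bot.sense()["position"])
a=case("side"); 
xr=np.array([.9974,-.0715]); yr=np.array([.0715,.9974]); R=np.array([.698,.101])
c="side";p,d=optics.snapshot(c); m=(p[:,:,0].astype(int)>130)&(p[:,:,1]<70)&(p[:,:,2]<70)
P=cloud(c,d,m); P=P[abs(P[:,2]-.064)<.006]; P[:,:2]-=(.004,-.005)
q=np.c_[(P[:,:2]-R)@xr,(P[:,:2]-R)@yr]
for y in(-.11,-.065,0,.065,.11):
    k=q[abs(q[:,1]-y)<.012]; print(y,len(k),np.round(np.percentile(k[:,0],[1,97,99]),4))
for n in["tape_measure","wax_tin","cast_ring","alu_adapter"]:
    P=cloud(c,d,optics.trace(c,n)[0]["region"]); print(n,np.round(np.percentile(P,2,axis=0),3),np.round(np.percentile(P,98,axis=0),3))
```

```text
[0.48007753 0.27183779 0.24458594]
side 0.61 1485 rect [0.6122 0.1111] (322, 110) yaw -4.6 rel -0.5 railxy [-0.0863  0.004 ]
L end world [0.5711 0.2591]
R end world [ 0.5476 -0.032 ]
-0.11 151 [-0.1421 -0.0408 -0.039 ]
-0.065 146 [-0.1409 -0.0421 -0.0389]
0 100 [-0.1424 -0.0375 -0.0365]
0.065 96 [-0.1396 -0.0378 -0.0371]
0.11 108 [-0.1428 -0.0399 -0.0372]
tape_measure [0.397 0.325 0.001] [0.469 0.415 0.04 ]
wax_tin [ 0.649  0.332 -0.   ] [0.719 0.407 0.039]
cast_ring [ 0.463 -0.439  0.002] [ 0.602 -0.276  0.038]
alu_adapter [ 0.432 -0.25   0.006] [ 0.483 -0.197  0.042]
```

Emit:
{"op": "step_arm", "data": {"targets": [{"gripper": 255,"tx": -2.2,"ty": 0,"tz": 0,"roll": 0},{"gripper": 255,"tx": -3.7,"ty": 0,"tz": 0,"roll": 0},{"gripper": 255,"tx": -3.7,"ty": 0,"tz": 0,"roll": 0},{"gripper": 255,"tx": -3.7,"ty": 0,"tz": 0,"roll": 0},{"gripper": 255,"tx": -3.7,"ty": 0,"tz": 0,"roll": 0},{"gripper": 255,"tx": -3.7,"ty": 1,"tz": 0,"roll": 0},{"gripper": 255,"tx": -3.7,"ty": 1.5,"tz": 0,"roll": 0},{"gripper": 255,"tx": -3,"ty": 1.5,"tz": 0,"roll": 0},{"gripper": 255,"tx": -1.3,"ty": 0.5,"tz": 1.5,"roll": 0},{"gripper": 255,"tx": 0,"ty": 0,"tz": 2.5,"roll": 0},{"gripper": 255,"tx": 0,"ty": 0,"tz": 1.3,"roll": 0},{"gripper": 255,"tx": 0,"ty": 0,"tz": 0,"roll": 0}]}}

```text
clock: 38.05
position: [0.5037, -0.0182, 0.1875]
ee_rot: [-0.002, 0.732, 0.681, -0.001]
ft_force: [-0.2, -0.2, -1.4]
opening: 0.007
finger_force: 0.0
```

Emit:
{"op": "step_arm", "data": {"targets": [{"gripper": 255,"tx": 0,"ty": 0,"tz": 0,"roll": 0},{"gripper": 255,"tx": 0,"ty": 0,"tz": 0,"roll": 0}]}}

```text
clock: 38.22
position: [0.5045, -0.0177, 0.1907]
ee_rot: [0.0, 0.732, 0.681, 0.0]
ft_force: [-0.6, 0.8, 1.3]
opening: 0.006
finger_force: 0.0
```

Emit:
{"op": "step_arm", "data": {"targets": [{"gripper": 255,"tx": 0,"ty": 0.6,"tz": 0,"roll": 0},{"gripper": 255,"tx": 0,"ty": 0.8,"tz": 0,"roll": 0},{"gripper": 255,"tx": 0,"ty": 0.5,"tz": 0,"roll": 0},{"gripper": 255,"tx": 0,"ty": 0.1,"tz": 0,"roll": 0},{"gripper": 255,"tx": 0,"ty": 0.1,"tz": 0,"roll": 0},{"gripper": 255,"tx": 0,"ty": 0.1,"tz": 0,"roll": 0}]}}

```text
clock: 38.72
position: [0.5262, -0.0193, 0.1901]
ee_rot: [-0.0, 0.732, 0.681, -0.0]
ft_force: [-0.1, 0.1, -0.6]
opening: 0.003
finger_force: 0.0
```

Emit:
{"op": "step_arm", "data": {"targets": [{"gripper": 255,"tx": 0,"ty": 0.1,"tz": 0,"roll": 0},{"gripper": 255,"tx": 0,"ty": 0.1,"tz": 0,"roll": 0},{"gripper": 255,"tx": 0,"ty": 0.1,"tz": 0,"roll": 0}]}}

```text
clock: 38.97
position: [0.5285, -0.0195, 0.1898]
ee_rot: [-0.001, 0.732, 0.681, -0.001]
ft_force: [-8.9, -0.2, 3.5]
opening: 0.003
finger_force: 4.5
```

Emit:
{"op": "step_arm", "data": {"targets": [{"gripper": 255,"tx": 0,"ty": 0.05,"tz": -0.04,"roll": 0},{"gripper": 255,"tx": 0,"ty": 0.05,"tz": -0.04,"roll": 0},{"gripper": 255,"tx": 0,"ty": 0.05,"tz": -0.03,"roll": 0}]}}

```text
clock: 39.22
position: [0.5291, -0.0194, 0.1902]
ee_rot: [-0.003, 0.732, 0.681, -0.002]
ft_force: [-9.3, -0.3, -1.5]
opening: 0.009
finger_force: 5.1
```

Emit:
{"op": "step_arm", "data": {"targets": [{"gripper": 255,"tx": 0,"ty": 0.05,"tz": -0.02,"roll": 0},{"gripper": 255,"tx": 0,"ty": 0.05,"tz": -0.02,"roll": 0}]}}

```text
clock: 39.38
position: [0.5295, -0.0195, 0.1902]
ee_rot: [-0.004, 0.732, 0.681, -0.003]
ft_force: [-13.0, -2.0, -1.6]
opening: 0.006
finger_force: 6.2
```

Emit:
{"op": "step_arm", "data": {"targets": [{"gripper": 255,"tx": 0,"ty": 0.06,"tz": 0,"roll": 0},{"gripper": 255,"tx": 0,"ty": 0.06,"tz": 0,"roll": 0},{"gripper": 255,"tx": 0,"ty": 0.06,"tz": 0,"roll": 0}]}}

```text
clock: 39.63
position: [0.5309, -0.0197, 0.1902]
ee_rot: [-0.004, 0.732, 0.681, -0.004]
ft_force: [-16.1, -4.0, 1.6]
opening: 0.003
finger_force: 8.1
```

Emit:
{"op": "step_arm", "data": {"targets": [{"gripper": 255,"tx": 0,"ty": 0.06,"tz": -0.01,"roll": 0},{"gripper": 255,"tx": 0,"ty": 0.06,"tz": 0,"roll": 0},{"gripper": 255,"tx": 0,"ty": 0.06,"tz": -0.01,"roll": 0}]}}

```text
clock: 39.88
position: [0.5326, -0.02, 0.1903]
ee_rot: [-0.004, 0.732, 0.681, -0.004]
ft_force: [-16.5, -3.7, -0.4]
opening: 0.005
finger_force: 8.1
```

Emit:
{"op": "step_arm", "data": {"targets": [{"gripper": 255,"tx": 0,"ty": 0.05,"tz": -0.01,"roll": 0},{"gripper": 255,"tx": 0,"ty": 0.05,"tz": 0,"roll": 0},{"gripper": 255,"tx": 0,"ty": 0.05,"tz": 0,"roll": 0}]}}

```text
clock: 40.13
position: [0.534, -0.0201, 0.1904]
ee_rot: [-0.005, 0.732, 0.681, -0.004]
ft_force: [-17.0, -5.5, 1.9]
opening: 0.005
finger_force: 8.8
```

Emit:
{"op": "step_arm", "data": {"targets": [{"gripper": 255,"tx": 0,"ty": -0.1,"tz": 0,"roll": 0},{"gripper": 255,"tx": 0,"ty": -0.5,"tz": 0,"roll": 0},{"gripper": 255,"tx": 0,"ty": -2,"tz": 0,"roll": 0},{"gripper": 255,"tx": 0,"ty": -3,"tz": 0,"roll": 0},{"gripper": 255,"tx": 0,"ty": -2,"tz": -2,"roll": 0},{"gripper": 255,"tx": -2,"ty": 0,"tz": -3,"roll": 0},{"gripper": 255,"tx": -3,"ty": 0,"tz": -3,"roll": 0},{"gripper": 255,"tx": -3,"ty": 0,"tz": 0,"roll": 0},{"gripper": 255,"tx": 0,"ty": 0,"tz": 0,"roll": 0}]}}

```text
clock: 40.88
position: [0.4555, -0.0975, 0.2732]
ee_rot: [0.003, 0.733, 0.68, 0.001]
ft_force: [-0.2, 0.2, -0.3]
opening: 0.004
finger_force: 0.0
```

Run:
```python
from h import *
a=case("side"); b=case("scene")
cv2.imwrite("pics/v6.png",np.hstack([cv2.resize(a[140:240,230:330,::-1],(400,400),interpolation=cv2.INTER_CUBIC),cv2.resize(b[150:250,200:300,::-1],(400,400),interpolation=cv2.INTER_CUBIC)]))
```

```text
side 0.93 1496 rect [0.6137 0.1137] (327, 109) yaw -3.7 rel 0.4 railxy [-0.085   0.0067]
L end world [0.5703 0.261 ]
R end world [ 0.5514 -0.0304]
scene 0.79 2504 rect [0.6097 0.1179] (321, 114) yaw -3.7 rel 0.4 railxy [-0.0893  0.0105]
L end world [0.5662 0.2651]
R end world [ 0.5475 -0.0263]
```

View pics/v6.png

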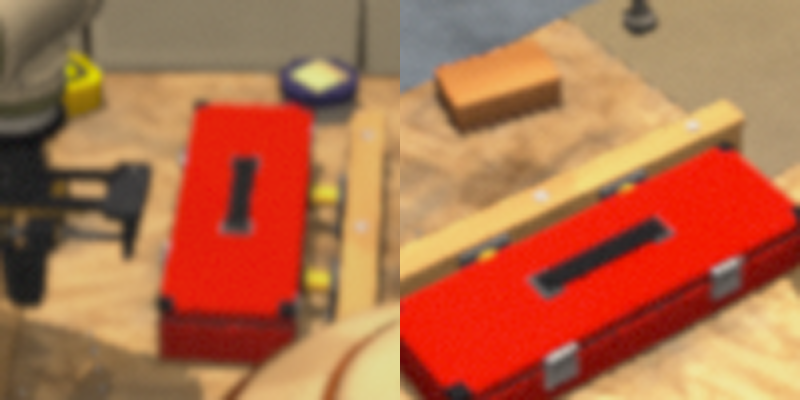

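The case sits square against both pads, with only the brass sleeves showing behind it at about (320,195) and (318,280) on the left half. The gripper is clear of it.

```bash
python3 -c "
from plant import bot
print(bot.finish_job())"
```

```text
the job is handed in; nothing more can be done
None
```

I walked the case to the rail and handed the job in, but the hand-in gave no verdict. By the camera estimates, both spring pads are compressed about 7 mm and the case sits within about 0.5° of square and about 10 mm off the rail's middle. The highest push I saw was about 22 N, read only at the end of each move. The bystanders hadn't moved when I checked shortly before the last push, and the gripper is clear.

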